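# Hang the cup holder on the counter rail and stack the beakers in it

### The job

Hook the white cup holder over the top rail at the rail's open end, slide it along under the flat keeper bar until it is centred below the red clip, and let go while it is still empty. Then put away every beaker in the holder as one upright stack, the first in the sleeve and each of the others in the one before: lower each one gently until it just rests there by itself, and do not press, or they wedge tight. Leave the other things on the worktop alone.

Things in the scene. Friction and masses are not known exactly. Their poses are not given: they have to be found in the camera images.
- rail_stand: Rail stand, fixed: two posts 360 mm apart carry a round top rail (10 mm thick, axis 150 mm above the worktop) and a lower rail straight below it (axis 60 mm up). Over its right half (-y) a flat keeper bar, 18 mm wide, runs 13 to 18 mm above the rail's axis: a hook goes on only in the open left half. Origin: on the worktop below the rail's middle; x away from the robot, y along the rail to the left
- rail_open (a point): Point on the axis of the top rail in the middle of its open stretch, which reaches 90 mm to either side of it: to the left post (160 mm tall; the right one 174 mm) at +90 mm in y, to the start of the keeper bar at -90 mm. Axes as rail_stand
- mark (a point): Point on the axis of the top rail right below the red clip (14 mm wide, clamped tight on the keeper bar, its top 25 mm above the rail's axis), which marks where the holder belongs; it varies along the bar. Axes as rail_stand
- holder: White cup holder, loose, 300 g, upright on its flat base plate at the start and when hung. Origin: centre of the underside, on the axis of its tapered sleeve. z up, x from the sleeve to the flat upright strap behind it (50 mm wide, back face at x = 75 mm), which is bent back at the top into a hook. Hung, x points away from the robot, it hooks the top rail and the strap's foot leans on the lower one, upright but for a lean of some 2 degrees, underside 50 mm above the worktop
- hook (a point): Point inside the holder's hook where the rail's axis lies when it hangs: at x 83, z 100 mm from the holder's origin; axes as holder. The hook is 50 mm wide along y; inside, from 8 mm before this point (strap) to 5.5 mm behind it (back lip, flared from 5 mm below this point to 18 mm behind and 22 mm below it); its top is 8 mm above this point. Centred below the clip: this point at mark
- tab (a point): Black upright thumb tab of the cup holder, to grip it by: 34 mm long along the holder's x, 10 mm thick along its y, top 18 mm above this point (180 mm above the worktop when hung); free on both y sides. Point: where to grip, midway through its thickness, 14 mm behind its front edge, at x 52, z 112 mm from the holder's origin. Axes as holder
- sleeve (a point): Centre of the mouth of the holder's sleeve, 64 mm above its underside. Axes as holder. Inside diameter 56 mm at the mouth, narrowing as the beakers do; a beaker at rest in it has its foot about 51 mm and its half-way point about 6 mm below this point, its rim 39 mm above it
- beaker_blue_mid (a point): blue plastic beaker, one of three or four alike (one may be absent). Point: on its axis, half-way up; z up the axis. Open cone: 90 mm tall, outside diameter 64 mm at the rim, 46 mm at the foot, wall 3 mm, 60 g, weighted foot. In another beaker it comes to rest on the taper with its rim 29 to 30 mm above the other's; pressed, it goes deeper and wedges
- beaker_green_mid (a point): green plastic beaker, one of three or four alike (one may be absent). Point: on its axis, half-way up; z up the axis. Open cone: 90 mm tall, outside diameter 64 mm at the rim, 46 mm at the foot, wall 3 mm, 60 g, weighted foot. In another beaker it comes to rest on the taper with its rim 29 to 30 mm above the other's; pressed, it goes deeper and wedges
- beaker_yellow_mid (a point): yellow plastic beaker, one of three or four alike (one may be absent). Point: on its axis, half-way up; z up the axis. Open cone: 90 mm tall, outside diameter 64 mm at the rim, 46 mm at the foot, wall 3 mm, 60 g, weighted foot. In another beaker it comes to rest on the taper with its rim 29 to 30 mm above the other's; pressed, it goes deeper and wedges
- beaker_orange_mid (a point): orange plastic beaker, one of three or four alike (one may be absent). Point: on its axis, half-way up; z up the axis. Open cone: 90 mm tall, outside diameter 64 mm at the rim, 46 mm at the foot, wall 3 mm, 60 g, weighted foot. In another beaker it comes to rest on the taper with its rim 29 to 30 mm above the other's; pressed, it goes deeper and wedges
- lemon_1: lemon, 72 x 55 x 56 mm, a bystander (origin at its underside)
- garlic_1: garlic bulb, 56 mm, a bystander (origin at its underside)
- peeler: green peeler, 170 mm long, lying, a bystander (origin at its underside)
Not all that is in view belongs to the job. What is shaped like the part that bears beaker_orange_mid but purple is not meant.

How it is judged:
On the way, in this order (a step that is already met when the one before it is completed fails the run):
1. the holder is hooked over the top rail in its open stretch (x of hook in the frame of rail_open between -0.01 and 0.012 m and z of hook in the frame of rail_open between -0.006 and 0.006 m and y of hook in the frame of rail_open between -0.075 and 0.075 m and angle between hook's own z axis and vertical below 0.12 rad), for 0.2 s.
2. the holder, still empty, hangs on the rail below the red clip, let go (x of hook in the frame of mark between -0.01 and 0.012 m and z of hook in the frame of mark between -0.006 and 0.006 m and angle between hook's own z axis and vertical below 0.12 rad and y of hook in the frame of mark between -0.01 and 0.01 m and contact force between holder and the fingers below 0.1 N and distance between each of beaker_blue_mid, beaker_green_mid, beaker_yellow_mid, beaker_orange_mid and sleeve above 0.07 m), for 0.3 s.
At the end, for the whole second after the job is handed in: Holder upright on the rail within 10 mm of the mark. All beakers in it in one stack, upright within 0.1 rad, axes within 8 mm: the first half-way point 7.8 mm below to 2 mm above the sleeve mouth, each other 27.5 to 35 mm above the one it stands in; all at rest (x of hook in the frame of mark between -0.01 and 0.012 m and z of hook in the frame of mark between -0.006 and 0.006 m and angle between hook's own z axis and vertical below 0.12 rad and y of hook in the frame of mark between -0.01 and 0.01 m and ((horizontal distance between beaker_blue_mid and sleeve below 0.008 m and z of beaker_blue_mid in the frame of sleeve between -0.0078 and 0.002 m) or (horizontal distance between beaker_blue_mid and beaker_green_mid below 0.008 m and z of beaker_blue_mid in the frame of beaker_green_mid between 0.0275 and 0.035 m) or (horizontal distance between beaker_blue_mid and beaker_yellow_mid below 0.008 m and z of beaker_blue_mid in the frame of beaker_yellow_mid between 0.0275 and 0.035 m) or (horizontal distance between beaker_blue_mid and beaker_orange_mid below 0.008 m and z of beaker_blue_mid in the frame of beaker_orange_mid between 0.0275 and 0.035 m)) and ((horizontal distance between beaker_green_mid and sleeve below 0.008 m and z of beaker_green_mid in the frame of sleeve between -0.0078 and 0.002 m) or (horizontal distance between beaker_green_mid and beaker_blue_mid below 0.008 m and z of beaker_green_mid in the frame of beaker_blue_mid between 0.0275 and 0.035 m) or (horizontal distance between beaker_green_mid and beaker_yellow_mid below 0.008 m and z of beaker_green_mid in the frame of beaker_yellow_mid between 0.0275 and 0.035 m) or (horizontal distance between beaker_green_mid and beaker_orange_mid below 0.008 m and z of beaker_green_mid in the frame of beaker_orange_mid between 0.0275 and 0.035 m)) and ((horizontal distance between beaker_yellow_mid and sleeve below 0.008 m and z of beaker_yellow_mid in the frame of sleeve between -0.0078 and 0.002 m) or (horizontal distance between beaker_yellow_mid and beaker_blue_mid below 0.008 m and z of beaker_yellow_mid in the frame of beaker_blue_mid between 0.0275 and 0.035 m) or (horizontal distance between beaker_yellow_mid and beaker_green_mid below 0.008 m and z of beaker_yellow_mid in the frame of beaker_green_mid between 0.0275 and 0.035 m) or (horizontal distance between beaker_yellow_mid and beaker_orange_mid below 0.008 m and z of beaker_yellow_mid in the frame of beaker_orange_mid between 0.0275 and 0.035 m)) and ((horizontal distance between beaker_orange_mid and sleeve below 0.008 m and z of beaker_orange_mid in the frame of sleeve between -0.0078 and 0.002 m) or (horizontal distance between beaker_orange_mid and beaker_blue_mid below 0.008 m and z of beaker_orange_mid in the frame of beaker_blue_mid between 0.0275 and 0.035 m) or (horizontal distance between beaker_orange_mid and beaker_green_mid below 0.008 m and z of beaker_orange_mid in the frame of beaker_green_mid between 0.0275 and 0.035 m) or (horizontal distance between beaker_orange_mid and beaker_yellow_mid below 0.008 m and z of beaker_orange_mid in the frame of beaker_yellow_mid between 0.0275 and 0.035 m)) and angle between each of beaker_blue_mid, beaker_green_mid, beaker_yellow_mid, beaker_orange_mid's own z axis and vertical below 0.1 rad and linear speed of holder below 0.02 m/s); the robot touches nothing.
It fails at once if a beaker is forced into another so deep that it wedges tight (rim less than 27.5 mm above the other's) ((horizontal distance between beaker_blue_mid and beaker_green_mid below 0.02 m and z of beaker_blue_mid in the frame of beaker_green_mid between 0.002 and 0.0275 m) or (horizontal distance between beaker_blue_mid and beaker_yellow_mid below 0.02 m and z of beaker_blue_mid in the frame of beaker_yellow_mid between 0.002 and 0.0275 m) or (horizontal distance between beaker_blue_mid and beaker_orange_mid below 0.02 m and z of beaker_blue_mid in the frame of beaker_orange_mid between 0.002 and 0.0275 m) or (horizontal distance between beaker_green_mid and beaker_blue_mid below 0.02 m and z of beaker_green_mid in the frame of beaker_blue_mid between 0.002 and 0.0275 m) or (horizontal distance between beaker_green_mid and beaker_yellow_mid below 0.02 m and z of beaker_green_mid in the frame of beaker_yellow_mid between 0.002 and 0.0275 m) or (horizontal distance between beaker_green_mid and beaker_orange_mid below 0.02 m and z of beaker_green_mid in the frame of beaker_orange_mid between 0.002 and 0.0275 m) or (horizontal distance between beaker_yellow_mid and beaker_blue_mid below 0.02 m and z of beaker_yellow_mid in the frame of beaker_blue_mid between 0.002 and 0.0275 m) or (horizontal distance between beaker_yellow_mid and beaker_green_mid below 0.02 m and z of beaker_yellow_mid in the frame of beaker_green_mid between 0.002 and 0.0275 m) or (horizontal distance between beaker_yellow_mid and beaker_orange_mid below 0.02 m and z of beaker_yellow_mid in the frame of beaker_orange_mid between 0.002 and 0.0275 m) or (horizontal distance between beaker_orange_mid and beaker_blue_mid below 0.02 m and z of beaker_orange_mid in the frame of beaker_blue_mid between 0.002 and 0.0275 m) or (horizontal distance between beaker_orange_mid and beaker_green_mid below 0.02 m and z of beaker_orange_mid in the frame of beaker_green_mid between 0.002 and 0.0275 m) or (horizontal distance between beaker_orange_mid and beaker_yellow_mid below 0.02 m and z of beaker_orange_mid in the frame of beaker_yellow_mid between 0.002 and 0.0275 m)).
It fails at once if a beaker is forced into the sleeve so deep that it wedges tight (half-way point more than 7.8 mm below the mouth) ((horizontal distance between beaker_blue_mid and sleeve below 0.02 m and z of beaker_blue_mid in the frame of sleeve between -0.03 and -0.0078 m) or (horizontal distance between beaker_green_mid and sleeve below 0.02 m and z of beaker_green_mid in the frame of sleeve between -0.03 and -0.0078 m) or (horizontal distance between beaker_yellow_mid and sleeve below 0.02 m and z of beaker_yellow_mid in the frame of sleeve between -0.03 and -0.0078 m) or (horizontal distance between beaker_orange_mid and sleeve below 0.02 m and z of beaker_orange_mid in the frame of sleeve between -0.03 and -0.0078 m)).
It fails at once if a bystander is moved more than 40 mm (distance of any of lemon_1, garlic_1, peeler from where it was at the start of the episode above 0.04 m).
Of beaker_blue, beaker_green, beaker_yellow, beaker_orange only 3 to 4 are there at a start; the rules pass over those that are not, and their reading is None.
At some moment in a run one of beaker_blue, beaker_green, beaker_yellow, beaker_orange may be knocked a few centimetres aside while the robot is not near it.
Once in a run the grip may slacken for a moment while it holds something.
It also fails if it takes over 208 s, if anything falls off the work surface, if the arm or the gripper's body presses on something with over 40 N, if the wrist force passes 120 N, or if a joint passes its speed limit or range.

### The arm

A 6-joint arm with a two-finger parallel gripper is mounted at the origin on a cart in front of the work surface, level with it; the furniture and walls round the work are solid. World frame = base frame: x ahead of the robot, y to its left, z up, the work surface at z = 0. Lengths are in m, angles in rad, forces in N, time in s.
With the tool pointing down it reaches from about 0.25 to 0.8 m from the base axis. Payload 8.5 kg.
Tool frame: the origin (TCP) lies on the centre line of the jaws, within the pads' length; the fingertips stand 14 mm ahead of it and the grasp point (between the pads) lies 5 mm behind it; z points along the fingers, y is the line along which they close (so a half turn about z gives the same grasp; the last joint's range is limited). The gripper opens to 85 mm and grips with 20 to 120 N. Pads are 22 mm wide; open, the fingers measure 114 mm over their backs; the gripper's body (76 mm by 85 mm) begins 54 mm behind the grasp point. The pads swing forward as they close: fully open they stand 13 mm farther back than shut.
Start: joints at [1.317, 0.238, -0.013, 1.319, 0, 1.571], TCP at [0.132, 0.508, 0.245] pointing down, gripper open.
Joint ranges: [-2.66, 2.66], [-1.03, 1.9], [-1.14, 1.46], [-1.82, 2.27], [-1.45, 1.34], [-3.14, 3.14]. Speed limits (rad/s): [2.22, 2.22, 2.79, 3.14, 3.14, 3.14].

### API

Orientations are given as a unit quaternion [x, y, z, w].
In Python, from cell import telemetry, optics, r, nets gives the robot as it stands.
- The arm moves only by the shell command python3 -m handwheel 'ROWS' [FORCE]. ROWS is JSON, one flat list of numbers, 7 for each row, row after row: the turn, a rotation vector about the world's x, y, z normalised to -1 to 1, where 1 is 0.12 rad, then the shift along the world's x, y, z normalised to -1 to 1, where 1 is 50 mm, then the closure, from 0 (fully open) to 1 (shut). A call has 1 to 12 rows; each row shifts and turns the commanded pose from where the row before left it; what a row does not reach is not made up. A row lasts 1/10 s, in which the tool goes at most 50 mm and 8.59 degrees, less where a joint would pass 70% of its speed; a pose out of reach is approached as far as the arm can. A call with a number of a shift or a turn outside -1 to 1 is refused whole. A call with a gripper value outside its range is refused whole. The fingers move at their own pace and stop on an object; FORCE is the grip in N (left out, the last holds). Time passes only in rows, so rows that do not move let the fingers close. It gives the time, the measured TCP pose, the force, the opening and the grip force at its end, in the units of the state.
- telemetry.sense(): the state, without advancing time (a new reading comes with each control period).
- optics.grab_frame(name): name is "scene" or "top" or "wrist"; returns the picture (400x640x3 uint8, red, green, blue); there is no depth.
- optics.camera_info(name): a dict with "fx", "fy", "cx", "cy" (pixels), "position" and "attitude" of the camera in the world. Camera axes: x right, y down, z forward; pixel columns grow to the right and rows downward; lengths in m; the calibration is good to about 2 mm. A picture is of the moment at which its call begins: read the wrist's pose just before it. camera_info takes no time and is no camera call; for the wrist camera it gives the pose at the moment of the call.
- r.finish_job(): hands the job in; it is judged then, once.
Trained networks look in the newest picture that a camera, given by its name, has taken for a name from the list of things; names that differ only in an ending like _2 or _b are one class to them, and where a whole thing is asked for, a point or a joint stands for the part that bears it (a point fixed in the world has none). Each returns a list of dicts, best first, with "conf" (0 to 1); they miss things now and then, are a little off and sometimes report something else, mostly with a low value. They report only what shows in the picture. A call takes as long as a camera call. They do not tell look-alikes from the thing itself.
- nets.silhouettes(camera, thing): "region" (400x640 bool, what is visible of it) and "rect" ([left, top, right, bottom] in pixels, round what is visible of it).
- nets.tip_of(camera, thing): "position" ([column, row] in pixels: a listed point, or the origin of a listed thing).
The state is a dict: "clock": time; "qpos": joint angles; "dq": joint speeds; "tau": joint torques, N m; "eef_pos": TCP position; "eef_rot": TCP orientation; "wrist_force": force on the tool from outside, world axes, zero at the start; "moment": the same for the moment, N m; "grip_width": finger opening in m; "grasp_force": force on a finger pad.
Only numpy, scipy, OpenCV 4.12 (cv2) and the standard library are available. Lean on these libraries where they do the work, as an engineer would, in place of code of your own. Each camera call takes 0.05 s, during which the arm holds its last target. There are 200 camera calls.

## Working session

There is one attempt and no reset: what is moved stays moved. The work goes in short steps, Python scripts to look and compute and a shell command to move; the robot and the scene stay as the last step left them, time stands still between calls to the robot, and variables do not carry over. Pictures are saved under pics/ and viewed, at most 14 in all, crops included, and the job is handed in when it is done.

```bash
ls; mkdir -p pics
cat > h.py <<'E'
import numpy as np, cv2
from scipy.spatial.transform import Rotation as R
from cell import telemetry, optics, r, nets
def ray(cam,px,ci=None):
    c=ci or optics.camera_info(cam)
    d=np.array([(px[0]-c['cx'])/c['fx'],(px[1]-c['cy'])/c['fy'],1.])
    return np.array(c['position']),R.from_quat(c['attitude']).apply(d)
def atz(cam,px,z,ci=None):
    p,d=ray(cam,px,ci); return p+d*(z-p[2])/d[2]
def tri(obs):
    A=np.zeros((3,3));b=np.zeros(3)
    for p,d in obs:
        d=d/np.linalg.norm(d);M=np.eye(3)-np.outer(d,d);A+=M;b+=M@p
    x=np.linalg.solve(A,b)
    e=[np.linalg.norm(np.cross(x-p,d/np.linalg.norm(d))) for p,d in obs]
    return x,max(e)
def proj(cam,X,ci=None):
    c=ci or optics.camera_info(cam)
    q=R.from_quat(c['attitude']).inv().apply(np.array(X)-c['position'])
    return np.array([c['cx']+c['fx']*q[0]/q[2],c['cy']+c['fy']*q[1]/q[2]])
def save(im,n,crop=None,s=1):
    if crop: im=im[crop[1]:crop[3],crop[0]:crop[2]]
    cv2.imwrite('pics/'+n+'.png',cv2.resize(im,None,fx=s,fy=s,interpolation=cv2.INTER_CUBIC)[:,:,::-1])
E
python3 - <<'E'
from h import *
import numpy as np
np.set_printoptions(precision=4,suppress=True)
print(telemetry.sense())
a=optics.grab_frame('scene');b=optics.grab_frame('top')
save(np.vstack([a,b])[:, :],'a',s=.75)
for n in ['mark','rail_open','hook','tab','sleeve','beaker_blue_mid','beaker_green_mid','beaker_yellow_mid','beaker_orange_mid','lemon_1','garlic_1','peeler','holder','rail_stand']:
    t={}
    for c in ['scene','top']:
        t[c]=nets.tip_of(c,n)
    print(n,{c:[(np.round(d['position'],1).tolist(),round(d['conf'],2)) for d in v[:3]] for c,v in t.items()})
    if t['scene'] and t['top']: print(tri([ray(c,t[c][0]['position']) for c in t]))
for c in ['scene','top']: print(c,optics.camera_info(c))
E
```

```text
pics
{'clock': 0.0, 'qpos': array([ 1.317 ,  0.2388, -0.0143,  1.3192, -0.    ,  1.5708]), 'dq': array([ 0.0011,  0.0003,  0.0006, -0.0013,  0.0007, -0.0006]), 'tau': array([  0.0008, -53.879 ,  34.6436,   0.0185,  -0.    ,   0.    ]), 'eef_pos': array([0.1317, 0.5078, 0.2447]), 'eef_rot': array([ 0.1265,  0.992 , -0.0007, -0.0001]), 'wrist_force': array([-0.5619,  0.309 , -0.8202]), 'moment': array([-0.0299, -0.0413, -0.0063]), 'grasp_force': 0.0, 'grip_width': 0.08519048393209401}
mark {'scene': [([424.1, 255.3], 0.54)], 'top': [([415.2, 175.2], 0.41)]}
(array([ 0.6117, -0.048 ,  0.1483]), np.float64(0.0004070456824076555))
rail_open {'scene': [([367.6, 196.2], 0.82)], 'top': [([337.5, 167.5], 0.85), ([298.3, 226.7], 0.65), ([366.0, 175.2], 0.27)]}
(array([0.6356, 0.1573, 0.146 ]), np.float64(0.008690423506706315))
hook {'scene': [([402.3, 303.7], 0.72)], 'top': [([419.6, 212.6], 0.57)]}
(array([ 0.519 , -0.0765,  0.0948]), np.float64(0.00412064857393352))
tab {'scene': [([388.8, 308.2], 0.82)], 'top': [([421.3, 223.5], 0.79), ([289.1, 144.6], 0.61)]}
(array([ 0.4851, -0.0743,  0.1
[... 1224 characters left out ...]
4.8, 328.6], 0.31)], 'top': [([406.3, 241.3], 0.66)]}
(array([ 0.4344, -0.0598, -0.0067]), np.float64(0.001893962110716013))
rail_stand {'scene': [([386.3, 263.4], 0.68)], 'top': [([366.4, 176.8], 0.81)]}
(array([ 0.6316,  0.0625, -0.0068]), np.float64(0.0007969055041080693))
scene {'fx': 471.8728912996956, 'fy': 471.8728912996956, 'cx': 321.15504162427607, 'cy': 197.8550281722232, 'position': array([ 0.0767, -0.3857,  0.9167]), 'attitude': array([ 0.868 , -0.3155,  0.122 , -0.3636])}
top {'fx': 381.94112997600905, 'fy': 381.94112997600905, 'cx': 318.57157794377895, 'cy': 192.70018949319388, 'position': array([0.4212, 0.2276, 1.1607]), 'attitude': array([ 0.7137, -0.6972,  0.0533, -0.0413])}
```

View pics/a.png

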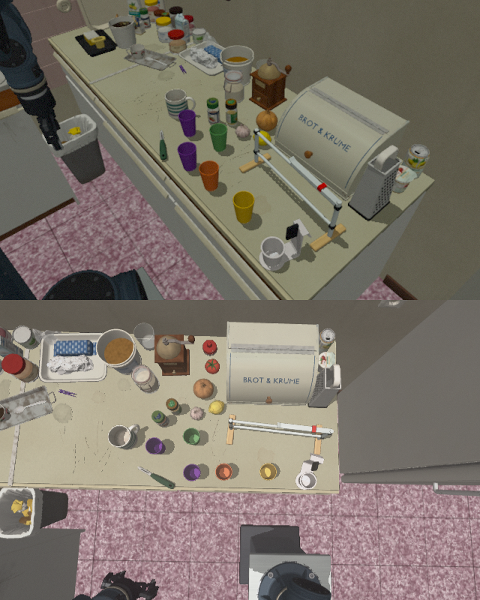

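Top-left: the scene camera; below: the top camera. Beakers that show (in full-frame pixels): scene orange (278,234), yellow (325,278), green (292,183), purple (250,208) and (250,164). Purple ones are the look-alikes, and there is no blue. Next I take an enlarged crop to confirm them and measure the rail and holder.

Run:
```python
from h import *
np.set_printoptions(precision=4,suppress=True)
a=optics.grab_frame('scene');b=optics.grab_frame('top')
A=cv2.resize(a[145:365,220:480],None,fx=2.6,fy=2.6,interpolation=cv2.INTER_CUBIC)
cv2.imwrite('pics/b.png',A[:,:,::-1]); save(b,'c',(240,150,450,260),3.8)
for n,px in [('orange',(278,234)),('yellow',(325,278)),('green',(292,183))]:
    for c,im in (('scene',a),('top',b)):
        for d in nets.silhouettes(c,f'beaker_{n}_mid')[:4]:
            m=d['region']; col=np.median(im[m],0) if m.any() else None
            print(n,c,round(d['conf'],2),np.round(d['rect']),col)
```

```text
orange scene 0.67 [234. 143. 264. 180.] [55. 24. 73.]
orange scene 0.66 [237. 189. 261. 229.] [56. 23. 74.]
orange scene 0.6 [267. 210. 293. 254.] [107.  52.  14.]
orange top 0.75 [192. 184. 218. 207.] [77. 61. 80.]
orange top 0.68 [246. 220. 267. 242.] [ 93.  68. 103.]
yellow scene 0.95 [311. 253. 340. 298.] [112.  91.   3.]
yellow top 0.6 [344. 219. 367. 237.] [158. 132.  82.]
green scene 0.86 [277. 162. 306. 204.] [45. 78. 40.]
green top 0.86 [242. 169. 270. 193.] [ 85. 103.  75.]
green top 0.5 [287. 217. 309. 239.] [150.  95.  72.]
```

View pics/b.png

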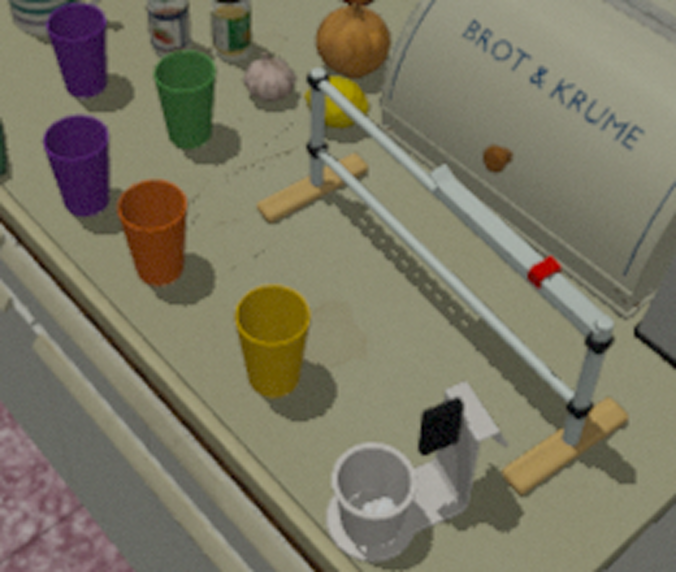

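View pics/c.png

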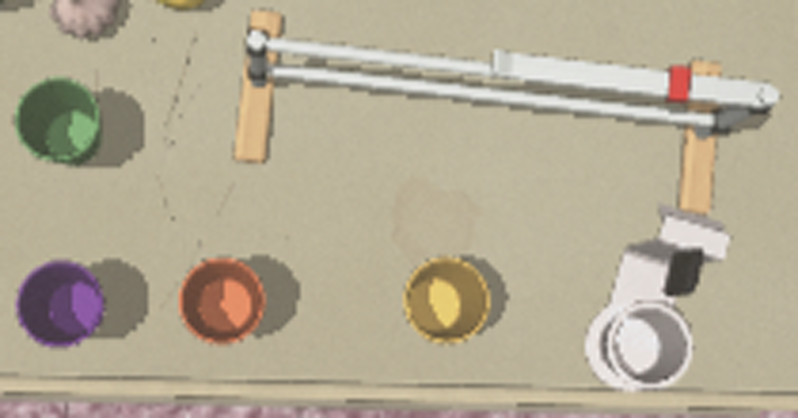

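Picture b/c: the beakers on the job are orange (scene 278,234), yellow (325,278) and green (292,183). The purple ones at scene (250,208)/(250,164) are not meant. Clip: top (419,172). Holder sleeve: top (411,240), with its hook strap pointing at the rail, about 12° clockwise.

Run:
```python
from h import *
np.set_printoptions(precision=4,suppress=True)
C=lambda u,v:(240+u/3.8,150+v/3.8); B=lambda u,v:(220+u/2.6,145+v/2.6)
for n,c,b,z in [('green',(58,120),(187,75),.09),('orange',(222,300),(153,205),.09),('yellow',(447,300),(272,318),.09),('purple',(60,304),(77,142),.09),('Lpost',(257,40),(317,76),.16),('Rpost',(764,95),(600,330),.174),('clip',(679,83),(545,271),.175),('sleeve',(650,343),(374,480),.064),('tabtop',(684,266),(442,404),.130),('hooktop',(695,232),(472,405),.108)]:
    print(n,tri([ray('top',C(*c)),ray('scene',B(*b))]),atz('top',C(*c),z),atz('scene',B(*b),z))
```

```text
green (array([0.5962, 0.3915, 0.0806]), np.float64(0.0019494800248150246)) [0.593 0.391 0.09 ] [0.5921 0.3819 0.09  ]
orange (array([0.4633, 0.2646, 0.0863]), np.float64(0.0010673754373489283)) [0.4623 0.2651 0.09  ] [0.4626 0.2613 0.09  ]
yellow (array([0.4667, 0.0985, 0.0832]), np.float64(0.00039112114530818326)) [0.4661 0.0995 0.09  ] [0.4639 0.0944 0.09  ]
purple (array([0.4582, 0.3843, 0.0796]), np.float64(0.0014260944753020084)) [0.4566 0.3835 0.09  ] [0.4547 0.374  0.09  ]
Lpost (array([0.6437, 0.2435, 0.153 ]), np.float64(9.703773314576922e-05)) [0.6423 0.2433 0.16  ] [0.6385 0.2378 0.16  ]
Rpost (array([ 0.6118, -0.1142,  0.1603]), np.float64(0.0003062309855052767)) [ 0.6095 -0.1098  0.174 ] [ 0.6018 -0.119   0.174 ]
clip (array([ 0.618 , -0.0527,  0.167 ]), np.float64(0.000296430481929776)) [ 0.6162 -0.0503  0.175 ] [ 0.6126 -0.0564  0.175 ]
sleeve (array([ 0.4385, -0.0579,  0.0611]), np.float64(0.0001297382709632883)) [ 0.4384 -0.0571  0.064 ] [ 0.4374 -0.059   0.064 ]
tabtop (array([ 0.4939, -0.0677,  0.1225]), np.float64(0.0011493719774807558)) [ 0.4924 -0.0648  0.13  ] [ 0.491  -0.0712  0.13  ]
hooktop (array([ 0.5186, -0.0787,  0.1101]), np.float64(0.0003018171593338632)) [ 0.519  -0.0795  0.108 ] [ 0.5194 -0.0778  0.108 ]
```

Geometry so far: rail yaw ≈ -0.095 rad, mark ≈ (0.6125,-0.052), rail_open ≈ (0.6325,0.153), holder yaw ≈ -0.2. Moving above the tab now.

```bash
python3 -m handwheel '[0,0,0,0.45,-0.72,0,0, 0,0,0,0.45,-0.72,0,0, 0,0,0,0.45,-0.72,0,0, 0,0,0,0.45,-0.72,0,0, 0,0,0,0.45,-0.72,0,0, 0,0,0,0.45,-0.72,0,0, 0,0,0,0.45,-0.72,0,0, 0,0,0,0.45,-0.72,0,0, 0,0,0,0.45,-0.72,0,0, 0,0,0,0.45,-0.72,0,0, 0,0,0,0.45,-0.72,0,0, 0,0,0,0.45,-0.72,0,0]' 60
python3 -m handwheel '[0,0,0,0.33,-0.72,0,0, 0,0,0,0.33,-0.72,0,0, 0,0,0,0.33,-0.72,0,0, 0,0,0,0.33,-0.72,0,0, 0,0,0,0,0,0,0, 0,0,0,0,0,0,0]'
cat > look.py <<'E'
from h import *
import sys
np.set_printoptions(precision=4,suppress=True)
n=sys.argv[1]
s=telemetry.sense();ci=optics.camera_info('wrist');im=optics.grab_frame('wrist')
print(s['clock'],s['eef_pos'],'yaw',R.from_quat(s['eef_rot']).as_matrix()[:,1]);print(ci)
save(im,n)
for t in sys.argv[2:]:
    for d in nets.tip_of('wrist',t)[:3]:
        print(t,round(d['conf'],2),np.round(d['position'],1),[atz('wrist',d['position'],z,ci) for z in ({'tab':.112,'hook':.1,'sleeve':.064}.get(t,.045),)])
E
python3 look.py w1 tab hook sleeve holder
```

```text
clock: 3.1
eef_pos: [0.4025, 0.0744, 0.2456]
eef_rot: [0.127, 0.992, 0.0, 0.0]
wrist_force: [0.6, 0.9, 1.1]
grip_width: 0.0857
grasp_force: 0.0
clock: 3.7
eef_pos: [0.4678, -0.0686, 0.245]
eef_rot: [0.128, 0.992, 0.0, -0.0]
wrist_force: [-0.5, 0.7, -0.5]
grip_width: 0.0855
grasp_force: 0.0
3.7 [ 0.4678 -0.0686  0.245 ] yaw [ 0.2532  0.9674 -0.    ]
{'fx': 355.2573382222584, 'fy': 355.2573382222584, 'cx': 320.4025780698175, 'cy': 196.70858409727705, 'position': array([ 0.3943, -0.0492,  0.374 ]), 'attitude': array([0.7822, 0.6042, 0.0928, 0.12  ])}
tab 0.95 [322.  214.8] [array([ 0.4887, -0.0725,  0.112 ])]
hook 0.73 [322.4 249.6] [array([ 0.5235, -0.0812,  0.1   ])]
sleeve 0.88 [326.  141.8] [array([ 0.4412, -0.0564,  0.064 ])]
holder 0.58 [325.  127.5] [array([ 0.4312, -0.0545,  0.045 ])]
```

View pics/w1.png

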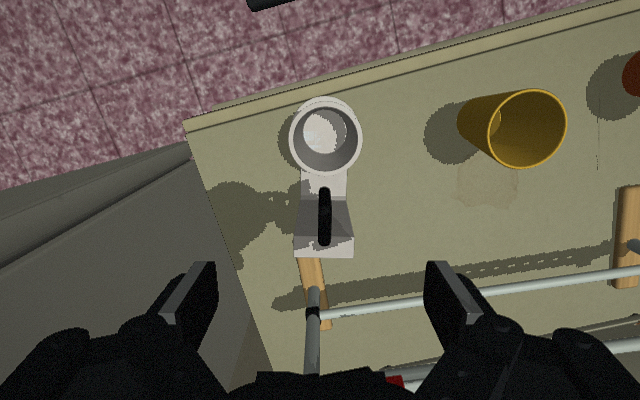

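The wrist view shows the tab at (324,187–245), right in the image's vertical with the sleeve (325,135) and hook (324,247), so the holder yaw equals the tool yaw (-0.256). The jaws straddle it. Going down to grip.

```bash
python3 -m handwheel '[0,0,0,0.15,-0.02,-0.4,0, 0,0,0,0.15,-0.02,-0.4,0, 0,0,0,0.14,-0.01,-0.4,0, 0,0,0,0,0,-0.5,0, 0,0,0,0,0,-0.5,0, 0,0,0,0,0,-0.5,0, 0,0,0,0,0,-0.06,0, 0,0,0,0,0,0,0]'
python3 -m handwheel '[0,0,0,0,0,0,1, 0,0,0,0,0,0,1, 0,0,0,0,0,0,1, 0,0,0,0,0,0,1, 0,0,0,0,0,0,1, 0,0,0,0,0,0,1, 0,0,0,0,0,0,1, 0,0,0,0,0,0,1]' 60
```

```text
clock: 4.75
eef_pos: [0.4895, -0.0698, 0.1074]
eef_rot: [0.126, 0.992, -0.0, -0.0]
wrist_force: [1.9, -0.6, 0.3]
grip_width: 0.0854
grasp_force: 0.0
clock: 5.55
eef_pos: [0.49, -0.0704, 0.1075]
eef_rot: [0.127, 0.992, 0.0, 0.0]
wrist_force: [-0.8, 1.3, 4.1]
grip_width: 0.0094
grasp_force: 59.4
```

```bash
python3 -m handwheel '[0,0,0,0,0,0.2,1, 0,0,0,0,0,0.4,1, 0,0,0,0,0,0.4,1, 0,0,0,0,0,0.4,1, 0,0,0,0,0,0.4,1, 0,0,0,0,0,0.4,1, 0,0,0,0,0,0.2,1, 0,0,0.333,0,0,0,1, 0,0,0.333,0,0,0,1, 0,0,0.333,0,0,0,1, 0,0,0.333,0,0,0,1]'
python3 -m handwheel '[0,0,0,0.1,0.3,0,1, 0,0,0,0.17,0.47,0,1, 0,0,0,0.17,0.47,0,1, 0,0,0,0.17,0.47,0,1, 0,0,0,0.17,0.47,0,1, 0,0,0,0.17,0.47,0,1, 0,0,0,0.17,0.47,0,1, 0,0,0,0.17,0.47,0,1, 0,0,0,0.07,0.14,0,1, 0,0,0,0,0,0,1, 0,0,0,0,0,0,1]'
python3 look.py w2 tab hook sleeve rail_open
python3 -c "
from h import *
a=optics.grab_frame('scene'); save(a,'s2',(300,120,500,300),3)"
```

```text
clock: 6.65
eef_pos: [0.4894, -0.0703, 0.2269]
eef_rot: [0.046, 0.999, -0.0, -0.001]
wrist_force: [-0.4, 0.2, -3.4]
grip_width: 0.009
grasp_force: 58.7
clock: 7.75
eef_pos: [0.5573, 0.1155, 0.2269]
eef_rot: [0.047, 0.999, -0.0, -0.001]
wrist_force: [0.2, -0.2, -2.3]
grip_width: 0.0095
grasp_force: 58.9
7.75 [0.5573 0.1155 0.2269] yaw [ 0.0938  0.9956 -0.0009]
{'fx': 355.2573382222584, 'fy': 355.2573382222584, 'cx': 320.4025780698175, 'cy': 196.70858409727705, 'position': array([0.4817, 0.1228, 0.356 ]), 'attitude': array([0.7307, 0.6656, 0.1017, 0.1123])}
tab 0.88 [318.7 285.6] [array([0.6303, 0.1073, 0.112 ])]
tab 0.63 [491.7  45.3] [array([0.4678, 0.233 , 0.112 ])]
hook 0.72 [319.3 332.3] [array([0.6831, 0.1028, 0.1   ])]
hook 0.4 [319.4 120.9] [array([0.5057, 0.1196, 0.1   ])]
sleeve 0.78 [322.1 135.2] [array([0.5207, 0.1203, 0.064 ])]
```

View pics/w2.png

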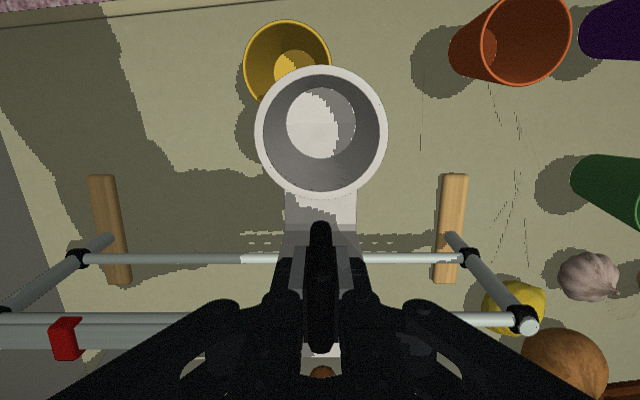

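The wrist view shows the lower rail level at row 259 and the top rail at (490,320), with the left post top at (528,325). The holder's yaw matches the rail, and the clip is at (66,338). Checking the rail's position from here.

Run:
```python
from h import *
np.set_printoptions(precision=4,suppress=True)
ci=optics.camera_info('wrist')
for n,p,z in [('low',(280,259),.06),('lowL',(120,259),.06),('lowR',(455,258),.06),('top',(490,320.5),.15),('post',(527,324),.16),('clip top',(65,334),.175),('sleeve',(321,133),.064+.1195)]:
    print(n,atz('wrist',p,z,ci))
```

```text
low [0.6317 0.071  0.06  ]
lowL [ 0.6178 -0.0766  0.06  ]
lowR [0.6459 0.2323 0.06  ]
top [0.6461 0.2238 0.15  ]
post [0.6431 0.2431 0.16  ]
clip top [ 0.6116 -0.046   0.175 ]
sleeve [0.5041 0.1209 0.1835]
```

View pics/s2.png

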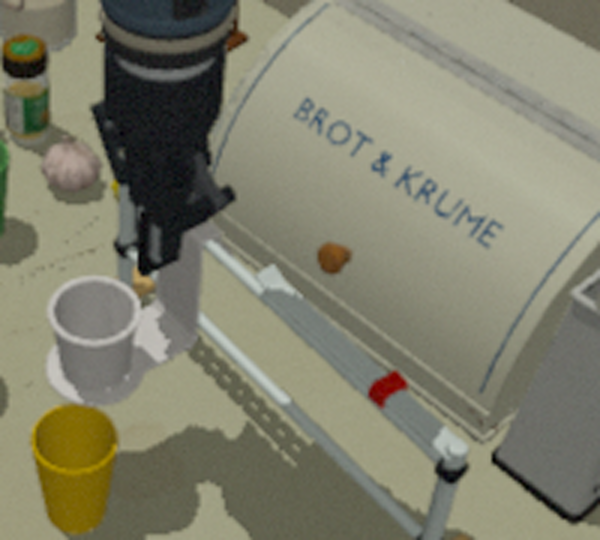

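```bash
python3 -m handwheel '[0,0,0,0.29,-0.03,0,1, 0,0,0,0.29,-0.03,0,1, 0,0,0,0.3,-0.03,0,1, 0,0,0,0,0,-0.2,1, 0,0,0,0,0,-0.2,1, 0,0,0,0,0,-0.2,1, 0,0,0,0,0,-0.2,1, 0,0,0,0,0,-0.2,1, 0,0,0,0,0,0,1]'
python3 look.py w3 
python3 -c "
from h import *
a=optics.grab_frame('scene'); save(a,'s3',(320,150,460,260),5)"
```

```text
clock: 8.95
eef_pos: [0.6007, 0.1115, 0.1755]
eef_rot: [0.047, 0.999, -0.0, -0.001]
wrist_force: [-0.2, 0.6, -3.1]
grip_width: 0.0094
grasp_force: 58.7
8.95 [0.6007 0.1115 0.1755] yaw [ 0.0937  0.9956 -0.0008]
{'fx': 355.2573382222584, 'fy': 355.2573382222584, 'cx': 320.4025780698175, 'cy': 196.70858409727705, 'position': array([0.5253, 0.1188, 0.3047]), 'attitude': array([0.7308, 0.6657, 0.1012, 0.1118])}
```

View pics/s3.png

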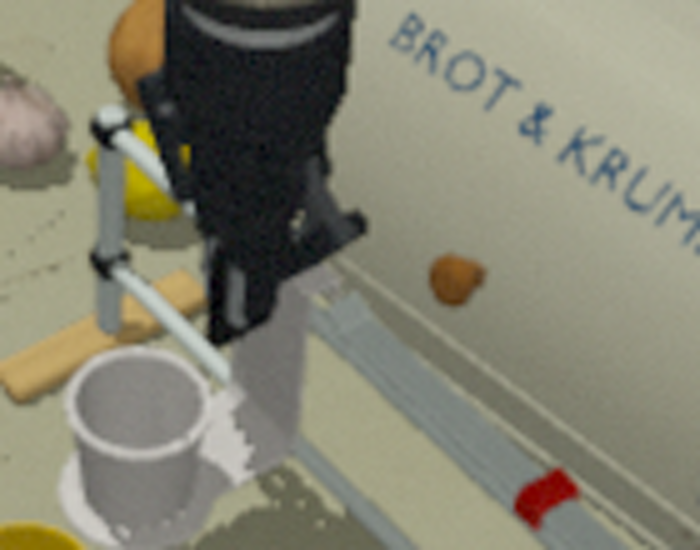

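The holder's strap is just in front of the rail and the hook is above it, left of the keeper's start. No contact force yet. I shift 10 mm further left and lower slowly.

```bash
python3 -m handwheel '[0,0,0,0.02,0.2,0,1, 0,0,0,0,0,-0.1,1, 0,0,0,0,0,-0.1,1, 0,0,0,0,0,0,1]'; python3 -m handwheel '[0,0,0,0,0,-0.06,1, 0,0,0,0,0,0,1]'; python3 -m handwheel '[0,0,0,0,0,-0.06,1, 0,0,0,0,0,0,1]'
```

```text
clock: 9.45
eef_pos: [0.6023, 0.1217, 0.1664]
eef_rot: [0.047, 0.999, -0.0, -0.001]
wrist_force: [-0.5, -0.7, -2.4]
grip_width: 0.0096
grasp_force: 40.8
clock: 9.65
eef_pos: [0.6027, 0.1215, 0.1639]
eef_rot: [0.047, 0.999, -0.0, -0.0]
wrist_force: [-0.0, -0.6, -3.5]
grip_width: 0.0092
grasp_force: 61.5
clock: 9.85
eef_pos: [0.603, 0.1215, 0.161]
eef_rot: [0.047, 0.999, -0.0, 0.0]
wrist_force: [1.3, -0.3, -3.2]
grip_width: 0.0095
grasp_force: 61.7
```

```bash
python3 -m handwheel '[0,0,0,0.06,0,0,1, 0,0,0,0,0,0,1]'; python3 -m handwheel '[0,0,0,0,0,-0.04,1, 0,0,0,0,0,0,1]'; python3 -m handwheel '[0,0,0,0,0,-0.04,1, 0,0,0,0,0,0,1]'
```

```text
clock: 10.05
eef_pos: [0.606, 0.1216, 0.1613]
eef_rot: [0.047, 0.999, -0.0, -0.0]
wrist_force: [0.4, 0.1, -2.5]
grip_width: 0.009
grasp_force: 61.7
clock: 10.25
eef_pos: [0.6057, 0.1216, 0.159]
eef_rot: [0.047, 0.999, -0.0, -0.0]
wrist_force: [-0.6, 0.1, -3.3]
grip_width: 0.0091
grasp_force: 61.7
clock: 10.45
eef_pos: [0.6058, 0.1217, 0.1571]
eef_rot: [0.047, 0.999, -0.0, 0.0]
wrist_force: [-0.1, 0.6, -3.0]
grip_width: 0.009
grasp_force: 62.0
```

```bash
python3 -m handwheel '[0,0,0,0,0,-0.04,1, 0,0,0,0,0,0,1]'; python3 -m handwheel '[0,0,0,0,0,-0.03,1, 0,0,0,0,0,0,1]';  python3 -m handwheel '[0,0,0,0,0,-0.03,1, 0,0,0,0,0,0,1]'
```

```text
clock: 10.65
eef_pos: [0.6059, 0.1217, 0.1568]
eef_rot: [0.047, 0.999, 0.0, 0.001]
wrist_force: [-4.6, -0.9, 9.1]
grip_width: 0.0092
grasp_force: 63.8
clock: 10.85
eef_pos: [0.6059, 0.1216, 0.1568]
eef_rot: [0.047, 0.999, 0.0, 0.001]
wrist_force: [-7.5, -1.1, 21.0]
grip_width: 0.009
grasp_force: 65.5
clock: 11.05
eef_pos: [0.6059, 0.1217, 0.1567]
eef_rot: [0.047, 0.999, 0.0, 0.002]
wrist_force: [-11.9, -2.6, 30.8]
grip_width: 0.0098
grasp_force: 67.3
```

Contact at z=0.157 means the hook is seated on the rail. I unload to about zero force, then slide right under the keeper.

```bash
python3 -m handwheel '[0,0,0,0,0,0.07,1, 0,0,0,0,0,0,1, 0,0,0,0,0,0,1]'; python3 -m handwheel '[0,0,0,-0.01,-0.1,0,1, 0,0,0,-0.019,-0.2,0,1, 0,0,0,-0.019,-0.2,0,1, 0,0,0,0,0,0,1]'
```

```text
clock: 11.35
eef_pos: [0.6059, 0.1217, 0.1569]
eef_rot: [0.047, 0.999, 0.0, 0.001]
wrist_force: [-4.8, -1.0, 12.1]
grip_width: 0.0093
grasp_force: 64.2
clock: 11.75
eef_pos: [0.6037, 0.0969, 0.1569]
eef_rot: [0.047, 0.999, 0.001, 0.001]
wrist_force: [-3.3, 1.2, 10.8]
grip_width: 0.009
grasp_force: 63.9
```

```bash
python3 -m handwheel '[0,0,0,0,0,0.025,1, 0,0,0,-0.019,-0.2,0,1, 0,0,0,-0.019,-0.2,0,1, 0,0,0,-0.019,-0.2,0,1, 0,0,0,-0.019,-0.2,0,1, 0,0,0,0,0,0,1]';  python3 -m handwheel '[0,0,0,-0.019,-0.2,0,1, 0,0,0,-0.019,-0.2,0,1, 0,0,0,-0.019,-0.2,0,1, 0,0,0,-0.019,-0.2,0,1, 0,0,0,0,0,0,1]'
```

```text
clock: 12.35
eef_pos: [0.5994, 0.0545, 0.157]
eef_rot: [0.048, 0.999, -0.001, -0.0]
wrist_force: [0.6, -1.9, 0.3]
grip_width: 0.0094
grasp_force: 62.3
clock: 12.85
eef_pos: [0.5955, 0.0149, 0.157]
eef_rot: [0.048, 0.999, -0.001, -0.0]
wrist_force: [0.4, -1.8, -0.1]
grip_width: 0.0093
grasp_force: 62.2
```

```bash
python3 -m handwheel '[0,0,0,-0.019,-0.2,0,1, 0,0,0,-0.019,-0.2,0,1, 0,0,0,-0.019,-0.2,0,1, 0,0,0,-0.019,-0.2,0,1, 0,0,0,0,0,0,1]'; python3 look.py w4
python3 - <<'E'
from h import *
np.set_printoptions(precision=4,suppress=True)
# red clip centroid in each camera
for c in ['scene','top','wrist']:
    im=optics.grab_frame(c).astype(int); hsv=cv2.cvtColor(im.astype(np.uint8),cv2.COLOR_RGB2HSV)
    m=((hsv[...,0]<6)|(hsv[...,0]>174))&(hsv[...,1]>190)&(hsv[...,2]>70)
    n,l,s,ce=cv2.connectedComponentsWithStats(m.astype(np.uint8))
    print(c,[(s[i].tolist(),ce[i].round(1).tolist(),atz(c,ce[i],.172).round(4).tolist()) for i in range(1,n) if s[i,4]>12])
E
```

```text
clock: 13.35
eef_pos: [0.5918, -0.0251, 0.157]
eef_rot: [0.048, 0.999, -0.001, -0.0]
wrist_force: [0.4, -1.7, -0.2]
grip_width: 0.0091
grasp_force: 62.1
13.35 [ 0.5918 -0.0251  0.157 ] yaw [ 0.0954  0.9954 -0.0011]
{'fx': 355.2573382222584, 'fy': 355.2573382222584, 'cx': 320.4025780698175, 'cy': 196.70858409727705, 'position': array([ 0.5161, -0.0176,  0.286 ]), 'attitude': array([0.7312, 0.665 , 0.1018, 0.1128])}
scene []
top []
wrist []
```

View pics/w4.png

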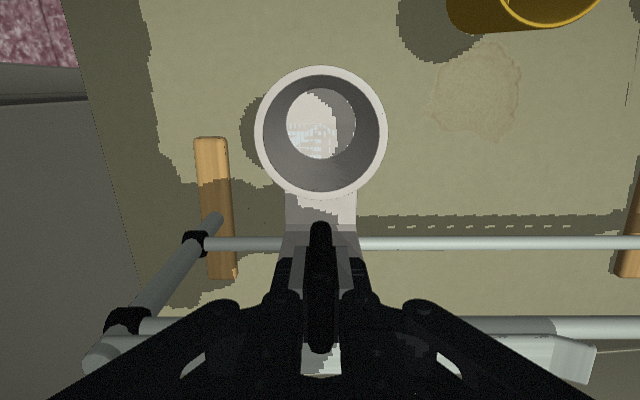

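Run:
```python
from h import *
np.set_printoptions(precision=4,suppress=True)
K=dict(fx=355.2573,fy=355.2573,cx=320.4026,cy=196.7086)
W={'w1':dict(K,position=np.array([.3943,-.0492,.374]),attitude=[.7822,.6042,.0928,.12]),'w2':dict(K,position=np.array([.4817,.1228,.356]),attitude=[.7307,.6656,.1017,.1123])}
def red(im):
    h=cv2.cvtColor(im,cv2.COLOR_BGR2HSV); m=((h[...,0]<5)|(h[...,0]>175))&(h[...,1]>170)&(h[...,2]>60)
    n,l,s,ce=cv2.connectedComponentsWithStats(m.astype(np.uint8)); return [(s[i],ce[i]) for i in range(1,n) if s[i,4]>25]
for k in W:
    for s,c in red(cv2.imread(f'pics/{k}.png')): print(k,s,c,atz('wrist',c,.172,W[k]))
for k,cam in (('scene','scene'),('top','top')):
    im=optics.grab_frame(cam)[:,:,::-1].copy()
    for s,c in red(im):print(cam,s,c,atz(cam,c,.172))
im=cv2.imread('pics/c.png')
for s,c in red(im): print('c',s,c,atz('top',(240+c[0]/3.8,150+c[1]/3.8),.174))
im=cv2.imread('pics/b.png')
for s,c in red(im): print('b',s,c,atz('scene',(220+c[0]/2.6,145+c[1]/2.6),.170))
```

```text
w1 [386 376  18  12 116] [395.3448 380.0431] [ 0.6015 -0.0482  0.172 ]
w2 [  48  317   36   44 1042] [ 63.7668 338.6958] [ 0.6164 -0.0501  0.172 ]
top [  3  73  28  25 455] [16.0879 84.4044] [0.8269 1.0279 0.172 ]
b [528 256  32  31 494] [543.0061 270.1619] [ 0.6156 -0.0526  0.17  ]
```

Clip at y ≈ -0.0505 from four views. The right post is at (125,320), and the clip is hidden by the gripper in this view. Remaining slide is 22 mm.

```bash
python3 -m handwheel '[0,0,0,-0.019,-0.2,0,1, 0,0,0,-0.019,-0.2,0,1, 0,0,0,-0.004,-0.04,0,1, 0,0,0,0,0,0,1, 0,0,0,0,0,0,1]'; python3 -m handwheel '[0,0,0,0,0,0,0.6, 0,0,0,0,0,0,0.3, 0,0,0,0,0,0,0, 0,0,0,0,0,0,0, 0,0,0,0,0,0,0, 0,0,0,0,0,0,0]';python3 -m handwheel '[0,0,0,0,0,0.2,0, 0,0,0,0,0,0.5,0, 0,0,0,-0.3,0,0.7,0, 0,0,0,-0.6,0,0.7,0, 0,0,0,-0.7,0.5,0,0, 0,0,0,-0.7,0.7,0,0, 0,0,0,0,0,0,0, 0,0,0,0,0,0,0]' 20
python3 look.py w5 beaker_yellow_mid tab hook sleeve mark
python3 - <<'E'
from h import *
t=optics.grab_frame('top');a=optics.grab_frame('scene')
save(t,'c5',(340,140,450,260),4.6)
for n in ['mark','hook','tab','sleeve']:
    for c in ('top','scene'): print(n,c,[(np.round(d['position'],1).tolist(),round(d['conf'],2),atz(c,d['position'],dict(mark=.15,hook=.15,tab=.162,sleeve=.114)[n]).round(4).tolist()) for d in nets.tip_of(c,n)[:2]])
E
```

```text
clock: 14.15
eef_pos: [0.5899, -0.0457, 0.157]
eef_rot: [0.047, 0.999, -0.0, -0.0]
wrist_force: [0.4, -0.3, -1.5]
grip_width: 0.0095
grasp_force: 62.0
clock: 14.75
eef_pos: [0.5899, -0.0453, 0.1571]
eef_rot: [0.047, 0.999, -0.0, 0.0]
wrist_force: [-0.5, 0.2, 0.7]
grip_width: 0.0856
grasp_force: 0.0
clock: 15.55
eef_pos: [0.4747, 0.0152, 0.2633]
eef_rot: [0.046, 0.999, -0.0, 0.001]
wrist_force: [-0.5, 0.5, 0.8]
grip_width: 0.0854
grasp_force: 0.0
15.55 [0.4747 0.0152 0.2633] yaw [0.0922 0.9957 0.    ]
{'fx': 355.2573382222584, 'fy': 355.2573382222584, 'cx': 320.4025780698175, 'cy': 196.70858409727705, 'position': array([0.3986, 0.0223, 0.3921]), 'attitude': array([0.7301, 0.666 , 0.1032, 0.1131])}
beaker_yellow_mid 0.57 [405.4 150. ] [array([0.468 , 0.0999, 0.045 ])]
tab 0.57 [257.8 344.2] [array([ 0.6286, -0.0588,  0.112 ])]
hook 0.83 [258.9 369.2] [array([ 0.6691, -0.0656,  0.1   ])]
sleeve 0.7 [262.4 258.4] [array([ 0.563 , -0.0526,  0.064 ])]
mark top [([416.4, 175.0], 0.62, [0.6123, -0.051, 0.15])]
mark scene [([424.0, 255.2], 0.48, [0.6101, -0.0483, 0.15])]
hook top [([413.7, 175.0], 0.87, [0.6121, -0.0437, 0.15])]
hook scene [([428.8, 253.2], 0.8, [0.6215, -0.0511, 0.15])]
tab top [([416.7, 186.0], 0.78, [0.5804, -0.0482, 0.162])]
tab scene [([414.7, 257.3], 0.84, [0.5836, -0.0451, 0.162])]
sleeve top [([403.8, 202.2], 0.96, [0.5418, -0.025, 0.114]), ([207.9, 234.8], 0.23, [0.4399, 0.5089, 0.114])]
sleeve scene [([394.9, 283.0], 0.74, [0.5364, -0.0422, 0.114])]
```

View pics/c5.png

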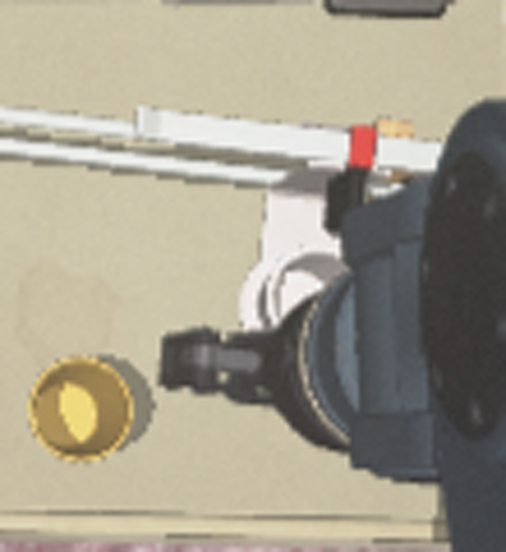

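The top view shows the tab (345,200) in line with the clip (362,148), and the holder hanging released. Next the yellow beaker at (0.467,0.0995).

```bash
python3 -m handwheel '[0,0,0,-0.04,0.42,0,0, 0,0,0,-0.04,0.42,0,0, 0,0,0,-0.04,0.42,0,0, 0,0,0,-0.04,0.42,0,0, 0,0,0,0,0,-0.5,0, 0,0,0,0,0,-0.5,0, 0,0,0,0,0,0,0]' 20
python3 - <<'E'
from h import *
np.set_printoptions(precision=4,suppress=True)
K=dict(fx=355.2573,fy=355.2573,cx=320.4026,cy=196.7086)
W5=dict(K,position=np.array([.3986,.0223,.3921]),attitude=[.7301,.666,.1032,.1131])
print('sleeve w5',atz('wrist',(262.4,258.4),.111,W5))
s=telemetry.sense();ci=optics.camera_info('wrist');im=optics.grab_frame('wrist');print(s['eef_pos'])
for d in nets.silhouettes('wrist','beaker_yellow_mid')[:2]: print(d['conf'],d['rect'])
for d in nets.tip_of('wrist','beaker_yellow_mid')[:2]: print(d['conf'],d['position'],atz('wrist',d['position'],.045,ci))
save(im,'w6')
E
```

```text
clock: 17.05
eef_pos: [0.4652, 0.0985, 0.2096]
eef_rot: [0.047, 0.999, -0.001, -0.002]
wrist_force: [-0.4, 0.4, -0.1]
grip_width: 0.0856
grasp_force: 0.0
sleeve w5 [ 0.5394 -0.0418  0.111 ]
[0.4652 0.0985 0.2096]
0.68 [279.5, 149.5, 368.3, 239.1]
0.67 [325.3, 185.4] [0.4711 0.102  0.045 ]
```

View pics/w6.png

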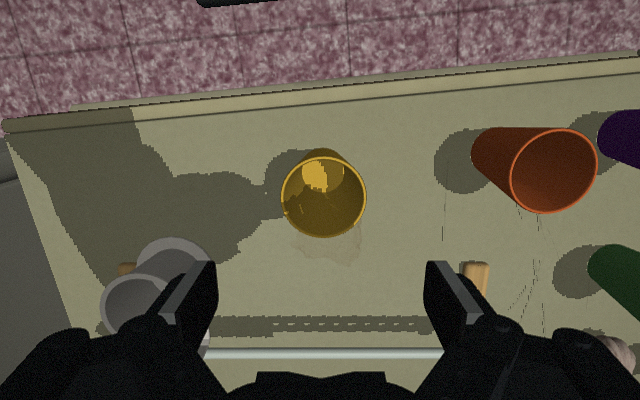

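View pics/w5.png

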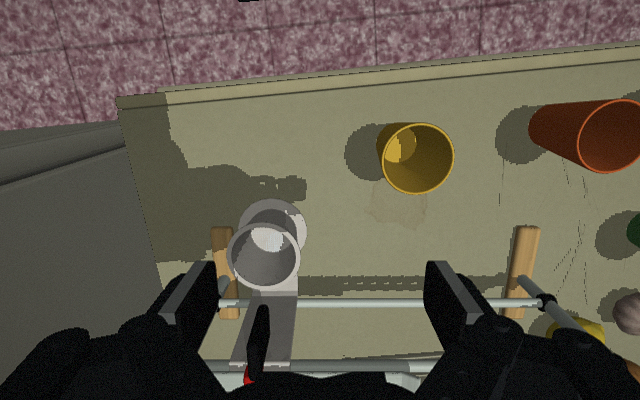

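w6 shows the yellow rim centred at (323.5,196.5) and the orange one at (553,171). w5 shows the sleeve mouth at (264,257), giving a sleeve of about (0.539,-0.0405), and the clip (249,374) in line with the tab.

Run:
```python
from h import *
np.set_printoptions(precision=4,suppress=True)
for p in [(323.5,196.5),(553,171)]: print(atz('wrist',p,.09))
K=dict(fx=355.2573,fy=355.2573,cx=320.4026,cy=196.7086)
W5=dict(K,position=np.array([.3986,.0223,.3921]),attitude=[.7301,.666,.1032,.1131])
print('sleeve w5',atz('wrist',(264.5,257),.111,W5), atz('wrist',(418,158),.09,W5))
```

```text
[0.4708 0.1007 0.09  ]
[0.467  0.2686 0.09  ]
sleeve w5 [ 0.5382 -0.0398  0.111 ] [0.4669 0.1005 0.09  ]
```

```bash
python3 -m handwheel '[0,0,0,0.04,0.02,-0.5,0, 0,0,0,0.04,0.02,-0.5,0, 0,0,0,0,0,-0.5,0, 0,0,0,0,0,-0.5,0, 0,0,0,0,0,-0.5,0, 0,0,0,0,0,-0.21,0, 0,0,0,0,0,0,0]' 20
python3 -m handwheel '[0,0,0,0,0,0,0.2, 0,0,0,0,0,0,0.4, 0,0,0,0,0,0,1, 0,0,0,0,0,0,1, 0,0,0,0,0,0,1, 0,0,0,0,0,0,1]' 20
```

```text
clock: 17.9
eef_pos: [0.4709, 0.1005, 0.0764]
eef_rot: [0.047, 0.999, -0.0, -0.0]
wrist_force: [-0.3, -0.2, 0.9]
grip_width: 0.0854
grasp_force: 0.0
clock: 18.5
eef_pos: [0.4722, 0.1007, 0.0783]
eef_rot: [0.047, 0.999, 0.0, 0.002]
wrist_force: [-1.4, -1.0, 6.3]
grip_width: 0.0614
grasp_force: 20.4
```

```bash
python3 -m handwheel '[0,0,0,0,0,0.1,1, 0,0,0,0,0,0.3,1, 0,0,0,0,0,0.5,1, 0,0,0,0,0,0.5,1, 0,0,0,0,0,0.5,1, 0,0,0,0,0,0.5,1, 0,0,0,0,0,0.4,1, 0,0,0,0,0,0,1, 0,0,0,0,0,0,1]'
cat > held.py <<'E'
from h import *
import sys
np.set_printoptions(precision=4,suppress=True)
col=sys.argv[1]; H=dict(yellow=(18,34),orange=(4,15),green=(40,85))[col]
s=telemetry.sense();ci=optics.camera_info('wrist');im=optics.grab_frame('wrist')
h=cv2.cvtColor(im,cv2.COLOR_RGB2HSV)
m=((h[...,0]>=H[0])&(h[...,0]<=H[1])&(h[...,1]>120)&(h[...,2]>25)).astype(np.uint8)
n,l,st,ce=cv2.connectedComponentsWithStats(m)
i=1+np.argmax(st[1:,4]);print(s['clock'],s['eef_pos'],s['grip_width'],'bbox',st[i])
cnt=max(cv2.findContours((l==i).astype(np.uint8),0,1)[0],key=len);e=cv2.fitEllipse(cv2.convexHull(cnt));print('ell',e)
for dz in (.012,.02):print(dz,atz('wrist',e[0],s['eef_pos'][2]+dz,ci)-s['eef_pos'])
save(im,sys.argv[2])
E
python3 held.py yellow g1
```

```text
clock: 19.4
eef_pos: [0.4711, 0.1007, 0.2171]
eef_rot: [0.047, 0.999, 0.0, 0.001]
wrist_force: [-0.7, 0.0, -0.9]
grip_width: 0.0616
grasp_force: 22.0
19.4 [0.4711 0.1007 0.2171] 0.06156372388010371 bbox [  237   172   167   184 22320]
ell ((319.930419921875, 268.2154541015625), (164.58482360839844, 181.99700927734375), 0.12500037252902985)
0.012 [-0.0116  0.001   0.012 ]
0.02 [-0.016   0.0014  0.02  ]
```

View pics/g1.png

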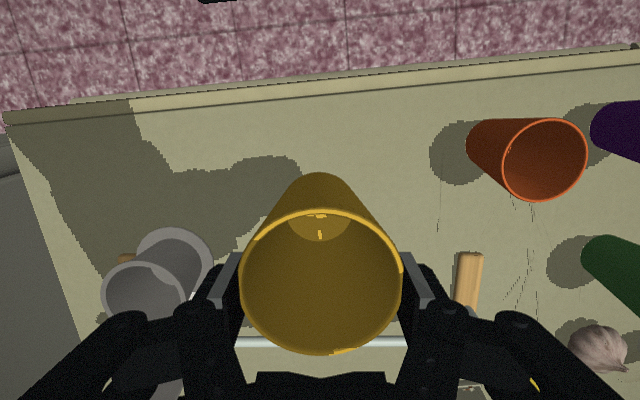

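The held yellow beaker's rim spans columns 239–401, rows 208–356, with the pads at its sides. Orange rim at (544,160). Computing the held rim position.

```bash
cat > rim.py <<'E'
from h import *
import sys
np.set_printoptions(precision=4,suppress=True)
c0,c1,r0,r1=map(float,sys.argv[1:5])
s=telemetry.sense();ci=optics.camera_info('wrist')
from scipy.optimize import least_squares
t=np.linspace(0,2*np.pi,73)
def res(p):
    q=np.array([proj('wrist',[p[0]+.032*np.cos(a),p[1]+.032*np.sin(a),p[2]],ci) for a in t])
    return [q[:,0].min()-c0,q[:,0].max()-c1,q[:,1].min()-r0,q[:,1].max()-r1]
f=least_squares(res,s['eef_pos']+[0,0,.012],diff_step=1e-3)
print('rim-TCP',f.x-s['eef_pos'],'res',f.fun)
E
python3 rim.py 239 401 208 356
```

```text
rim-TCP [-0.001   0.      0.0076] res [-1.3539  1.3527  1.4407 -1.6558]
```

```bash
python3 -m handwheel '[0,0,0,0.2,-0.4,0,1, 0,0,0,0.345,-0.705,0,1, 0,0,0,0.345,-0.705,0,1, 0,0,0,0.345,-0.705,0,1, 0,0,0,0.145,-0.305,0,1, 0,0,0,0,0,0,1, 0,0,0,0,0,-0.3,1, 0,0,0,0,0,-0.3,1, 0,0,0,0,0,0,1]'; python3 -m handwheel '[0,0,0,0,0,-0.2,1, 0,0,0,0,0,-0.2,1, 0,0,0,0,0,-0.2,1, 0,0,0,0,0,0,1]'
```

```text
clock: 20.35
eef_pos: [0.538, -0.0392, 0.1844]
eef_rot: [0.047, 0.999, 0.0, -0.002]
wrist_force: [-1.4, 0.7, -0.6]
grip_width: 0.0614
grasp_force: 22.1
clock: 20.75
eef_pos: [0.539, -0.0402, 0.155]
eef_rot: [0.047, 0.999, -0.0, -0.001]
wrist_force: [0.4, 0.1, -1.3]
grip_width: 0.0611
grasp_force: 22.1
```

No contact yet at 0.155, where about 0.138 is expected. Smaller steps from here.

```bash
python3 -m handwheel '[0,0,0,0,0,-0.1,1, 0,0,0,0,0,-0.1,1, 0,0,0,0,0,0,1]'; python3 -m handwheel '[0,0,0,0,0,-0.04,1, 0,0,0,0,0,0,1]'; python3 -m handwheel '[0,0,0,0,0,-0.02,1, 0,0,0,0,0,0,1]'
```

```text
clock: 21.05
eef_pos: [0.5397, -0.0404, 0.146]
eef_rot: [0.047, 0.999, -0.0, -0.0]
wrist_force: [0.4, 0.7, -1.1]
grip_width: 0.0611
grasp_force: 22.1
clock: 21.25
eef_pos: [0.54, -0.0404, 0.1445]
eef_rot: [0.047, 0.999, -0.0, 0.0]
wrist_force: [0.1, -0.8, -0.6]
grip_width: 0.0612
grasp_force: 22.1
clock: 21.45
eef_pos: [0.54, -0.0404, 0.1436]
eef_rot: [0.047, 0.999, -0.0, 0.0]
wrist_force: [-0.3, 0.4, -1.0]
grip_width: 0.0608
grasp_force: 22.1
```

```bash
for i in 1; do python3 -m handwheel '[0,0,0,0,0,-0.03,1, 0,0,0,0,0,0,1]'|sed -n '2p;4p'; done; python3 -m handwheel '[0,0,0,0,0,-0.02,1, 0,0,0,0,0,0,1]'|sed -n '2p;4p';python3 -m handwheel '[0,0,0,0,0,-0.02,1, 0,0,0,0,0,0,1]'|sed -n '2p;4p'
```

```text
eef_pos: [0.5399, -0.0403, 0.1419]
wrist_force: [0.8, 0.4, -0.2]
eef_pos: [0.5398, -0.0404, 0.1409]
wrist_force: [0.2, 0.5, -0.5]
eef_pos: [0.5397, -0.0404, 0.14]
wrist_force: [-0.9, 0.7, 1.7]
```

```bash
python3 -m handwheel '[0,0,0,0,0,0,1, 0,0,0,0,0,0,1]'|sed -n '2p;4p'; python3 -m handwheel '[0,0,0,0,0,-0.01,1, 0,0,0,0,0,0,1]'|sed -n '2p;4p'
```

```text
eef_pos: [0.5398, -0.0404, 0.1401]
wrist_force: [-2.0, -0.6, 0.7]
eef_pos: [0.5398, -0.0404, 0.1397]
wrist_force: [-2.3, 1.1, 4.2]
```

```bash
python3 -m handwheel '[0,0,0,0,0,0,0.3, 0,0,0,0,0,0,0.15, 0,0,0,0,0,0,0, 0,0,0,0,0,0,0, 0,0,0,0,0,0,0, 0,0,0,0,0,0,0]'; python3 -m handwheel '[0,0,0,0,0,0.3,0, 0,0,0,0,0,0.6,0, 0,0,0,0,0,0.8,0, 0,0,0,-0.4,0.5,0.8,0, 0,0,0,-0.4,0.8,0,0, 0,0,0,-0.4,0.9,0,0, 0,0,0,0,0,0,0]'
python3 - <<'E'
from h import *
np.set_printoptions(precision=4,suppress=True)
s=telemetry.sense();ci=optics.camera_info('wrist');im=optics.grab_frame('wrist');print(s['eef_pos']);save(im,'w7')
h=cv2.cvtColor(im,cv2.COLOR_RGB2HSV)
for n,H,z in [('yellow',(18,34),.15),('orange',(4,15),.09),('green',(40,85),.09)]:
    m=((h[...,0]>=H[0])&(h[...,0]<=H[1])&(h[...,1]>120)&(h[...,2]>25)).astype(np.uint8)
    k,l,st,ce=cv2.connectedComponentsWithStats(m)
    for i in range(1,k):
        if st[i,4]>300: print(n,st[i])
    for d in nets.tip_of('wrist',f'beaker_{n}_mid')[:2]: print('  tip',round(d['conf'],2),d['position'],atz('wrist',d['position'],z-.045,ci))
E
```

```text
clock: 23.05
eef_pos: [0.5399, -0.0403, 0.1394]
eef_rot: [0.047, 0.999, -0.0, -0.0]
wrist_force: [-0.8, 0.6, 0.8]
grip_width: 0.0851
grasp_force: 0.0
clock: 23.75
eef_pos: [0.4783, 0.0728, 0.2642]
eef_rot: [0.045, 0.999, 0.001, 0.0]
wrist_force: [-0.4, -0.1, 0.1]
grip_width: 0.0851
grasp_force: 0.0
[0.4783 0.0728 0.2642]
yellow [ 140  228   90   75 3590]
yellow [515 318  40  22 507]
  tip 0.68 [198.2, 256.5] [ 0.5394 -0.0425  0.105 ]
orange [ 474  102  109   74 6070]
  tip 0.98 [516.0, 133.1] [0.4643 0.2656 0.045 ]
green [ 577  213   63   73 1385]
  tip 0.86 [625.4, 247.8] [0.5988 0.3924 0.045 ]
```

View pics/w7.png

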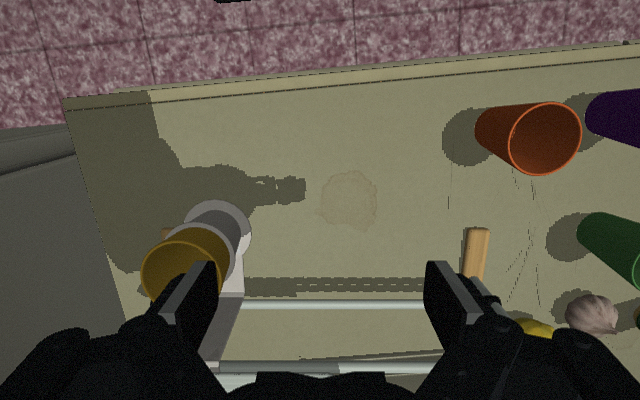

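w7 shows the yellow beaker seated upright in the sleeve (185,270), with the orange rim at (545,138) and the green at (625,248), both unmoved. Next the orange one.

```bash
python3 -m handwheel '[0,0,0,-0.05,0.5,0,0, 0,0,0,-0.05,0.84,0,0, 0,0,0,-0.05,0.84,0,0, 0,0,0,-0.05,0.84,0,0, 0,0,0,-0.06,0.84,0,0, 0,0,0,0,0,-0.4,0, 0,0,0,0,0,-0.4,0, 0,0,0,0,0,-0.2,0, 0,0,0,0,0,0,0]' 20
cat > chk.py <<'E'
from h import *
import sys
np.set_printoptions(precision=4,suppress=True)
n=sys.argv[1];H=dict(yellow=(18,34),orange=(4,15),green=(40,85))[n]
s=telemetry.sense();ci=optics.camera_info('wrist');im=optics.grab_frame('wrist');print(s['eef_pos'])
h=cv2.cvtColor(im,cv2.COLOR_RGB2HSV)
m=((h[...,0]>=H[0])&(h[...,0]<=H[1])&(h[...,1]>120)&(h[...,2]>25)).astype(np.uint8)
k,l,st,ce=cv2.connectedComponentsWithStats(m);i=1+np.argmax(st[1:,4])
x,y,w,hh,a=st[i];print('box',st[i], 'rim guess',atz('wrist',(x+w/2,y+hh-w*.46),.09,ci))
for d in nets.tip_of('wrist',f'beaker_{n}_mid')[:2]: print('tip',round(d['conf'],2),d['position'],atz('wrist',d['position'],.045,ci))
for p in ('top','scene'):
    optics.grab_frame(p)
    for d in nets.tip_of(p,f'beaker_{n}_mid')[:2]: print(p,round(d['conf'],2),atz(p,d['position'],.045))
E
python3 chk.py orange
```

```text
clock: 24.85
eef_pos: [0.4674, 0.2608, 0.2121]
eef_rot: [0.048, 0.999, -0.001, -0.001]
wrist_force: [0.2, -0.1, -0.9]
grip_width: 0.0855
grasp_force: 0.0
[0.4674 0.2608 0.2121]
box [ 284  140   87   88 5756] rim guess [0.4639 0.2663 0.09  ]
tip 0.95 [467.2, 158.3] [0.462  0.3856 0.045 ]
tip 0.92 [623.1, 250.1] [0.5612 0.5299 0.045 ]
top 0.82 [0.5496 0.5357 0.045 ]
top 0.5 [0.4594 0.3866 0.045 ]
scene 0.68 [0.5491 0.5316 0.045 ]
scene 0.67 [0.4755 0.2814 0.045 ]
```

```bash
python3 -m handwheel '[0,0,0,-0.04,0.05,-0.5,0, 0,0,0,-0.04,0.05,-0.5,0, 0,0,0,0,0,-0.5,0, 0,0,0,0,0,-0.5,0, 0,0,0,0,0,-0.5,0, 0,0,0,0,0,-0.14,0, 0,0,0,0,0,0,0]' 20
python3 -m handwheel '[0,0,0,0,0,0,0.2, 0,0,0,0,0,0,0.4, 0,0,0,0,0,0,1, 0,0,0,0,0,0,1, 0,0,0,0,0,0,1, 0,0,0,0,0,0,1]' 20
python3 -m handwheel '[0,0,0,0,0,0.1,1, 0,0,0,0,0,0.3,1, 0,0,0,0,0,0.5,1, 0,0,0,0,0,0.5,1, 0,0,0,0,0,0.5,1, 0,0,0,0,0,0.5,1, 0,0,0,0,0,0.8,1, 0,0,0,0,0,0,1, 0,0,0,0,0,0,1]'
python3 held.py orange g2
```

```text
clock: 25.85
eef_pos: [0.4631, 0.2668, 0.0813]
eef_rot: [0.047, 0.999, -0.0, -0.001]
wrist_force: [0.0, -0.4, 0.3]
grip_width: 0.0855
grasp_force: 0.0
clock: 26.45
eef_pos: [0.4644, 0.2674, 0.0834]
eef_rot: [0.047, 0.999, 0.001, 0.001]
wrist_force: [-0.8, -1.0, 4.4]
grip_width: 0.0608
grasp_force: 20.6
clock: 27.35
eef_pos: [0.4639, 0.2674, 0.2431]
eef_rot: [0.047, 0.999, 0.001, 0.001]
wrist_force: [0.4, 0.2, -1.4]
grip_width: 0.0607
grasp_force: 22.1
27.35 [0.4639 0.2674 0.2431] 0.060677440416327784 bbox [  241   176   159   178 20721]
ell ((318.803955078125, 268.9591979980469), (159.43551635742188, 178.1178741455078), 176.06150817871094)
0.012 [-0.0113  0.0005  0.012 ]
0.02 [-0.0158  0.001   0.02  ]
```

```bash
python3 -m handwheel '[0,0,0,0.1,-0.4,0.1,1, 0,0,0,0.19,-0.77,0.1,1, 0,0,0,0.19,-0.77,0,1, 0,0,0,0.19,-0.77,0,1, 0,0,0,0.19,-0.77,0,1, 0,0,0,0.19,-0.77,0,1, 0,0,0,0.19,-0.77,0,1, 0,0,0,0.19,-0.77,0,1, 0,0,0,0.08,-0.38,0,1, 0,0,0,0,0,0,1, 0,0,0,0,0,0,1]'
```

```text
clock: 28.5
eef_pos: [0.5383, -0.0415, 0.2506]
eef_rot: [0.048, 0.999, 0.0, -0.001]
wrist_force: [-0.7, -0.2, -0.9]
grip_width: 0.0609
grasp_force: 22.1
```

```bash
python3 -m handwheel '[0,0,0,0,0,-0.2,1, 0,0,0,0,0,-0.2,1, 0,0,0,0,0,-0.1,1, 0,0,0,0,0,0,1]'|sed -n '2p;4p'; python3 -m handwheel '[0,0,0,0,0,-0.2,1, 0,0,0,0,0,-0.2,1, 0,0,0,0,0,-0.2,1, 0,0,0,0,0,0,1]'|sed -n '2p;4p'
```

```text
eef_pos: [0.5382, -0.0408, 0.2254]
wrist_force: [-0.2, -0.5, 0.0]
eef_pos: [0.538, -0.0414, 0.1948]
wrist_force: [-1.0, 0.8, -0.9]
```

```bash
python3 -m handwheel '[0,0,0,0,0,-0.1,1, 0,0,0,0,0,-0.06,1, 0,0,0,0,0,0,1]'|sed -n '2p;4p'; python3 -m handwheel '[0,0,0,0,0,-0.04,1, 0,0,0,0,0,0,1]'|sed -n '2p;4p';python3 -m handwheel '[0,0,0,0,0,-0.04,1, 0,0,0,0,0,0,1]'|sed -n '2p;4p'
```

```text
eef_pos: [0.5387, -0.0414, 0.1882]
wrist_force: [0.5, 1.1, -1.9]
eef_pos: [0.5389, -0.0413, 0.1866]
wrist_force: [-1.0, 1.2, -0.1]
eef_pos: [0.5388, -0.0413, 0.1845]
wrist_force: [-1.3, 1.7, 0.7]
```

```bash
python3 -m handwheel '[0,0,0,0,0,-0.04,1, 0,0,0,0,0,0,1]'|sed -n '2p;4p'; python3 -m handwheel '[0,0,0,0,0,-0.04,1, 0,0,0,0,0,0,1]'|sed -n '2p;4p';python3 -m handwheel '[0,0,0,0,0,-0.02,1, 0,0,0,0,0,0,1]'|sed -n '2p;4p';python3 -m handwheel '[0,0,0,0,0,-0.02,1, 0,0,0,0,0,0,1]'|sed -n '2p;4p'
```

```text
eef_pos: [0.5386, -0.0413, 0.1825]
wrist_force: [-2.5, 2.2, 2.9]
eef_pos: [0.5385, -0.0412, 0.1805]
wrist_force: [-3.6, 3.3, 3.7]
eef_pos: [0.5383, -0.0412, 0.1797]
wrist_force: [-4.9, 3.3, 5.8]
eef_pos: [0.5382, -0.0411, 0.1788]
wrist_force: [-5.7, 3.3, 7.6]
```

Side force (-x, +y) shows the beaker is off-axis, so I raise it and shift by that.

```bash
python3 -m handwheel '[0,0,0,0,0,0.06,1, 0,0,0,-0.04,0.025,0,1, 0,0,0,0,0,0,1]'|sed -n '2p;4p'; python3 -m handwheel '[0,0,0,0,0,-0.04,1, 0,0,0,0,0,0,1]'|sed -n '2p;4p';python3 -m handwheel '[0,0,0,0,0,-0.03,1, 0,0,0,0,0,0,1]'|sed -n '2p;4p'
```

```text
eef_pos: [0.5371, -0.0404, 0.1815]
wrist_force: [0.3, 0.3, -0.0]
eef_pos: [0.5369, -0.0403, 0.1792]
wrist_force: [0.0, 0.2, -1.1]
eef_pos: [0.5368, -0.0402, 0.1778]
wrist_force: [0.7, 0.6, -1.0]
```

```bash
for i in 1; do python3 -m handwheel '[0,0,0,0,0,-0.02,1, 0,0,0,0,0,0,1]'|sed -n '2p;4p'; python3 -m handwheel '[0,0,0,0,0,-0.02,1, 0,0,0,0,0,0,1]'|sed -n '2p;4p'; python3 -m handwheel '[0,0,0,0,0,-0.02,1, 0,0,0,0,0,0,1]'|sed -n '2p;4p'; done
```

```text
eef_pos: [0.5368, -0.0402, 0.177]
wrist_force: [-0.7, 0.1, 0.8]
eef_pos: [0.5368, -0.0402, 0.176]
wrist_force: [-1.4, 1.0, 1.0]
eef_pos: [0.5368, -0.0401, 0.1751]
wrist_force: [-1.8, 0.8, 2.5]
```

```bash
python3 -m handwheel '[0,0,0,-0.012,0.006,0,1, 0,0,0,0,0,-0.012,1, 0,0,0,0,0,0,1]'|sed -n '2p;4p'; python3 -m handwheel '[0,0,0,0,0,0,0.3, 0,0,0,0,0,0,0.15, 0,0,0,0,0,0,0, 0,0,0,0,0,0,0, 0,0,0,0,0,0,0, 0,0,0,0,0,0,0]'; python3 -m handwheel '[0,0,0,0,0,0.3,0, 0,0,0,0,0,0.6,0, 0,0,0,0,0,0.8,0, 0,0,0,-0.3,0.5,0.4,0, 0,0,0,-0.2,0.8,0,0, 0,0,0,-0.2,0.9,0,0, 0,0,0,0,0,0,0]'
python3 - <<'E'
from h import *
np.set_printoptions(precision=4,suppress=True)
s=telemetry.sense();print(s['eef_pos'])
O={}
for c in ('wrist','scene'):
    im=optics.grab_frame(c)
    for n,z in [('orange',.137),('yellow',.1065),('green',.045)]:
        for d in nets.tip_of(c,f'beaker_{n}_mid')[:3]: print(c,n,round(d['conf'],2),np.round(d['position'],1),atz(c,d['position'],z))
    if c=='wrist': save(im,'w8')
    else: save(im,'s8',(330,200,480,340),5)
E
```

```text
eef_pos: [0.5363, -0.0399, 0.1744]
wrist_force: [-0.7, 1.4, 2.0]
clock: 33.0
eef_pos: [0.5363, -0.0399, 0.1744]
eef_rot: [0.047, 0.999, -0.0, -0.0]
wrist_force: [0.7, -0.3, 0.1]
grip_width: 0.0857
grasp_force: 0.0
clock: 33.7
eef_pos: [0.5002, 0.0739, 0.2799]
eef_rot: [0.045, 0.999, 0.001, 0.0]
wrist_force: [0.4, -1.1, -0.5]
grip_width: 0.085
grasp_force: 0.0
[0.5002 0.0739 0.2799]
wrist orange 0.98 [627.7  92.8] [0.4515 0.3019 0.137 ]
wrist orange 0.84 [188.9 238.1] [ 0.5367 -0.0422  0.137 ]
wrist yellow 0.78 [196.9 226.1] [ 0.5381 -0.0468  0.1065]
wrist green 0.6 [616.7 222.5] [0.5996 0.3868 0.045 ]
wrist green 0.55 [189.7 237.1] [ 0.5731 -0.0832  0.045 ]
scene orange 0.81 [394.7 276.4] [ 0.5344 -0.0407  0.137 ]
scene orange 0.71 [249.4 163.8] [0.5038 0.439  0.137 ]
scene orange 0.58 [251.5 210.4] [0.4172 0.2987 0.137 ]
scene yellow 0.27 [350.  188.8] [0.6578 0.2284 0.1065]
scene green 0.6 [292.2 183.3] [0.5977 0.3926 0.045 ]
```

View pics/s8.png

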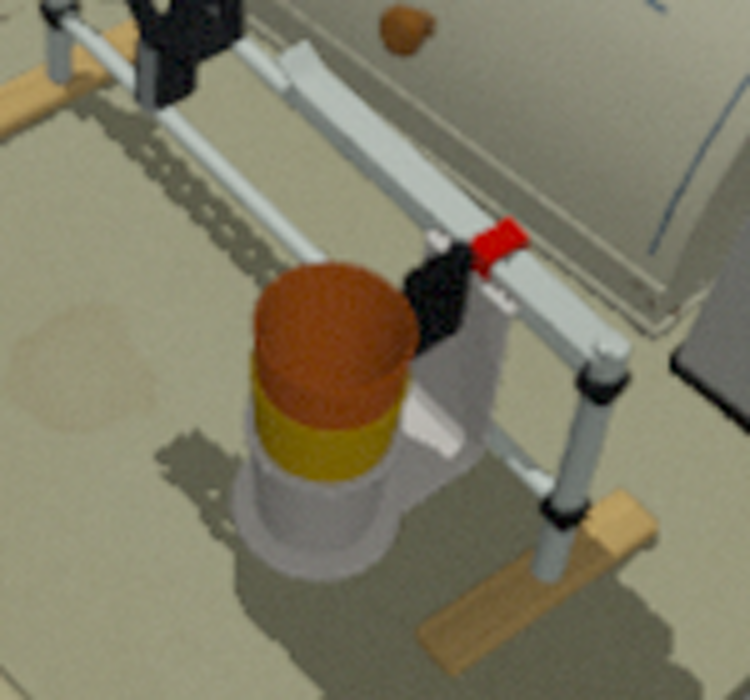

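The scene crop shows orange nested squarely in yellow in the sleeve (335,330–480), with the tab (440,295) in line with the clip (500,245). Green is next, at about (0.598,0.392).

```bash
python3 -m handwheel '[0,0,0,0.1,0.4,0,0, 0,0,0,0.25,0.8,0,0, 0,0,0,0.25,0.8,0,0, 0,0,0,0.25,0.8,0,0, 0,0,0,0.25,0.8,0,0, 0,0,0,0.25,0.8,0,0, 0,0,0,0.25,0.8,0,0, 0,0,0,0.25,0.8,0,0, 0,0,0,0.1,0.36,0,0, 0,0,0,0,0,-0.6,0, 0,0,0,0,0,-0.6,0, 0,0,0,0,0,0,0]' 20; python3 chk.py green
```

```text
clock: 35.3
eef_pos: [0.5976, 0.3865, 0.2146]
eef_rot: [0.047, 0.999, -0.002, -0.003]
wrist_force: [-1.2, -0.6, -0.6]
grip_width: 0.0854
grasp_force: 0.0
[0.5976 0.3865 0.2146]
box [ 467  232   70   63 2263] rim guess [0.6684 0.5236 0.09  ]
tip 0.74 [326.2, 175.7] [0.5959 0.3909 0.045 ]
scene 0.6 [0.6032 0.3999 0.045 ]
```

Run:
```python
from h import *
np.set_printoptions(precision=4,suppress=True)
s=telemetry.sense();ci=optics.camera_info('wrist');optics.grab_frame('wrist');print(s['eef_pos'])
for d in nets.silhouettes('wrist','beaker_green_mid')[:2]:
    x0,y0,x1,y1=d['rect'];print(d['conf'],d['rect'],atz('wrist',((x0+x1)/2,y1-(x1-x0)*.48),.09,ci))
```

```text
[0.5996 0.3881 0.2215]
0.93 [282.5, 138.8, 369.0, 223.9] [0.5949 0.393  0.09  ]
0.49 [0.1, 157.2, 201.5, 320.0] [0.6115 0.2138 0.09  ]
```

```bash
python3 -m handwheel '[0,0,0,-0.045,0.04,-0.4,0, 0,0,0,-0.045,0.04,-0.4,0, 0,0,0,0,0,-0.5,0, 0,0,0,0,0,-0.5,0, 0,0,0,0,0,-0.5,0, 0,0,0,0,0,-0.4,0, 0,0,0,0,0,0,0, 0,0,0,0,0,0,0]' 20
```

```text
clock: 36.5
eef_pos: [0.5945, 0.3922, 0.0852]
eef_rot: [0.047, 0.999, 0.0, 0.0]
wrist_force: [-0.4, 0.2, 0.2]
grip_width: 0.0853
grasp_force: 0.0
```

```bash
python3 -m handwheel '[0,0,0,0,0,-0.09,0, 0,0,0,0,0,0,0, 0,0,0,0,0,0,0.2, 0,0,0,0,0,0,0.4, 0,0,0,0,0,0,1, 0,0,0,0,0,0,1, 0,0,0,0,0,0,1, 0,0,0,0,0,0,1]' 20
python3 -m handwheel '[0,0,0,0,0,0.1,1, 0,0,0,0,0,0.3,1, 0,0,0,0,0,0.5,1, 0,0,0,0,0,0.6,1, 0,0,0,0,0,0.6,1, 0,0,0,0,0,0.6,1, 0,0,0,0,0,0.6,1, 0,0,0,0,0,0.6,1, 0,0,0,0,0,0.3,1, 0,0,0,0,0,0,1, 0,0,0,0,0,0,1]'
python3 - <<'E'
from h import *
ci=optics.camera_info('wrist');print(telemetry.sense()['eef_pos']);optics.grab_frame('wrist')
for d in nets.silhouettes('wrist','beaker_green_mid')[:1]: print(d['conf'],d['rect'])
E
```

```text
clock: 37.3
eef_pos: [0.5947, 0.3923, 0.081]
eef_rot: [0.047, 0.999, 0.0, 0.001]
wrist_force: [-1.3, -0.5, 6.0]
grip_width: 0.0602
grasp_force: 21.3
clock: 38.4
eef_pos: [0.5942, 0.3921, 0.2893]
eef_rot: [0.047, 0.999, -0.0, -0.0]
wrist_force: [-0.8, -1.0, -1.3]
grip_width: 0.0603
grasp_force: 21.9
[0.59423817 0.3920936  0.28928456]
0.66 [241.8, 176.6, 401.6, 362.2]
```

```bash
python3 -m handwheel '[0,0,0,-0.06,-0.43,0,1, 0,0,0,-0.12,-0.86,0,1, 0,0,0,-0.12,-0.86,0,1, 0,0,0,-0.12,-0.86,0,1, 0,0,0,-0.12,-0.86,0,1, 0,0,0,-0.12,-0.86,0,1, 0,0,0,-0.12,-0.86,0,1, 0,0,0,-0.12,-0.86,0,1, 0,0,0,-0.12,-0.86,0,1, 0,0,0,-0.12,-0.86,0,1, 0,0,0,-0.05,-0.4,0,1, 0,0,0,0,0,0,1]'; python3 -m handwheel '[0,0,0,0,0,0,1, 0,0,0,0,0,0,1]'|sed -n '2p;4p'
```

```text
clock: 39.7
eef_pos: [0.5337, -0.0389, 0.289]
eef_rot: [0.049, 0.999, -0.0, -0.001]
wrist_force: [0.3, 0.1, -1.4]
grip_width: 0.0607
grasp_force: 22.1
eef_pos: [0.5347, -0.0355, 0.2894]
wrist_force: [-0.6, 0.6, -1.0]
```

```bash
python3 -m handwheel '[0,0,0,0.01,-0.085,0,1, 0,0,0,0,0,-0.2,1, 0,0,0,0,0,-0.3,1, 0,0,0,0,0,-0.2,1, 0,0,0,0,0,0,1, 0,0,0,0,0,0,1]'|sed -n '2p;4p';  python3 -m handwheel '[0,0,0,0,0,-0.2,1, 0,0,0,0,0,-0.2,1, 0,0,0,0,0,-0.2,1, 0,0,0,0,0,0,1, 0,0,0,0,0,0,1]'|sed -n '2p;4p'
```

```text
eef_pos: [0.5352, -0.0405, 0.2549]
wrist_force: [0.4, 0.4, -0.1]
eef_pos: [0.5351, -0.0407, 0.2247]
wrist_force: [0.3, 0.5, 0.2]
```

```bash
python3 -m handwheel '[0,0,0,0,0.016,-0.1,1, 0,0,0,0,0,-0.06,1, 0,0,0,0,0,0,1]'|sed -n '2p;4p'; python3 -m handwheel '[0,0,0,0,0,-0.04,1, 0,0,0,0,0,0,1]'|sed -n '2p;4p';python3 -m handwheel '[0,0,0,0,0,-0.04,1, 0,0,0,0,0,0,1]'|sed -n '2p;4p';python3 -m handwheel '[0,0,0,0,0,-0.04,1, 0,0,0,0,0,0,1]'|sed -n '2p;4p'
```

```text
eef_pos: [0.5351, -0.0399, 0.2166]
wrist_force: [-0.2, 0.6, -0.5]
eef_pos: [0.5352, -0.0399, 0.2148]
wrist_force: [-0.7, -1.1, -0.1]
eef_pos: [0.5352, -0.0399, 0.2128]
wrist_force: [-1.0, -0.4, -0.1]
eef_pos: [0.5352, -0.0399, 0.2108]
wrist_force: [-0.2, -0.6, -0.5]
```

```bash
python3 -m handwheel '[0,0,0,0,0,-0.04,1, 0,0,0,0,0,0,1]'|sed -n '2p;4p'; python3 -m handwheel '[0,0,0,0,0,-0.03,1, 0,0,0,0,0,0,1]'|sed -n '2p;4p';python3 -m handwheel '[0,0,0,0,0,-0.03,1, 0,0,0,0,0,0,1]'|sed -n '2p;4p';python3 -m handwheel '[0,0,0,0,0,-0.02,1, 0,0,0,0,0,0,1]'|sed -n '2p;4p'
```

```text
eef_pos: [0.5352, -0.0399, 0.2088]
wrist_force: [0.1, -0.8, -0.7]
eef_pos: [0.5352, -0.0399, 0.2074]
wrist_force: [-2.3, -0.6, 0.8]
eef_pos: [0.5352, -0.0399, 0.2059]
wrist_force: [-2.1, -0.4, 1.4]
eef_pos: [0.5352, -0.0399, 0.2049]
wrist_force: [-2.4, -1.2, 2.6]
```

```bash
python3 -m handwheel '[0,0,0,-0.025,-0.005,0.02,1, 0,0,0,0,0,0,1]'|sed -n '2p;4p'; python3 -m handwheel '[0,0,0,0,0,-0.03,1, 0,0,0,0,0,0,1]'|sed -n '2p;4p';python3 -m handwheel '[0,0,0,0,0,-0.02,1, 0,0,0,0,0,0,1]'|sed -n '2p;4p'
```

```text
eef_pos: [0.5342, -0.04, 0.206]
wrist_force: [0.4, -1.0, -0.8]
eef_pos: [0.5341, -0.0401, 0.2043]
wrist_force: [0.3, 0.2, 0.0]
eef_pos: [0.534, -0.0401, 0.2034]
wrist_force: [-1.1, -1.2, 0.7]
```

```bash
python3 -m handwheel '[0,0,0,0,0,-0.015,1, 0,0,0,0,0,0,1]'|sed -n '2p;4p'; python3 -m handwheel '[0,0,0,-0.01,0,-0.012,1, 0,0,0,0,0,0,1]'|sed -n '2p;4p'
```

```text
eef_pos: [0.534, -0.0402, 0.2027]
wrist_force: [0.4, -1.3, 0.8]
eef_pos: [0.5336, -0.0402, 0.2021]
wrist_force: [-0.8, -1.7, 1.1]
```

```bash
python3 -m handwheel '[0,0,0,0,0,0,0.3, 0,0,0,0,0,0,0.15, 0,0,0,0,0,0,0, 0,0,0,0,0,0,0, 0,0,0,0,0,0,0, 0,0,0,0,0,0,0]'; python3 -m handwheel '[0,0,0,0,0,0.3,0, 0,0,0,0,0,0.6,0, 0,0,0,-0.2,0,0.6,0, 0,0,0,-0.4,0.5,0,0, 0,0,0,-0.4,0.8,0,0, 0,0,0,-0.4,0.9,0,0, 0,0,0,0,0.8,0,0, 0,0,0,0,0.5,0,0, 0,0,0,0,0,0,0, 0,0,0,0,0,0,0]'
python3 - <<'E'
from h import *
np.set_printoptions(precision=4,suppress=True)
Z=dict(green=.165,orange=.1358,yellow=.106)
I={'scene':optics.grab_frame('scene')}
for n in Z:
    for d in nets.silhouettes('scene',f'beaker_{n}_mid')[:3]:
        print(n,round(d['conf'],2),np.round(d['rect']),np.median(I['scene'][d['region']],0))
    for d in nets.tip_of('scene',f'beaker_{n}_mid')[:3]: print('  tip',round(d['conf'],2),np.round(d['position'],1),atz('scene',d['position'],Z[n]))
for X in ([.534,-.04,.21],[.536,-.04,.181],[.538,-.0402,.151]): print('proj rim',proj('scene',X))
im=I['scene'];h=cv2.cvtColor(im,cv2.COLOR_RGB2HSV)
for r_ in range(255,325,4): print(r_,h[r_,393].tolist(),end=' ')
for d in nets.tip_of('scene','tab')+nets.tip_of('scene','hook'): print('tab/hook',d['conf'],d['position'],atz('scene',d['position'],.162))
E
```

```text
clock: 44.3
eef_pos: [0.5335, -0.04, 0.2021]
eef_rot: [0.047, 0.999, 0.0, -0.0]
wrist_force: [-0.3, -0.2, 0.5]
grip_width: 0.0855
grasp_force: 0.0
clock: 45.3
eef_pos: [0.4634, 0.1353, 0.277]
eef_rot: [0.046, 0.999, -0.0, -0.0]
wrist_force: [-0.5, 0.3, 0.5]
grip_width: 0.0853
grasp_force: 0.0
green 0.78 [381. 243. 416. 276.] [47. 83. 42.]
  tip 0.65 [393.8 266.8] [ 0.5331 -0.036   0.165 ]
  tip 0.62 [416.2 257.5] [ 0.5835 -0.0487  0.165 ]
orange 0.77 [240. 188. 261. 229.] [60. 26. 79.]
orange 0.55 [238. 146. 259. 185.] [60. 26. 78.]
orange 0.54 [382. 270. 411. 288.] [110.  53.  15.]
  tip 0.89 [252.4 210.9] [0.4184 0.2971 0.1358]
  tip 0.68 [395.9 276. ] [ 0.5376 -0.0411  0.1358]
  tip 0.64 [247.7 166.5] [0.4954 0.4343 0.1358]
yellow 0.7 [318. 167. 333. 180.] [119. 103.  94.]
yellow 0.53 [384. 278. 409. 293.] [113.  91.   3.]
yellow 0.24 [336. 173. 363. 194.] [139. 126.   5.]
  tip 0.71 [392.7 280.6] [ 0.5418 -0.0317  0.106 ]
proj rim [397.8457 253.4462]
proj rim [397.1133 262.2817]
proj rim [396.4397 271.0786]
255 [54, 140, 89] 259 [56, 123, 87] 263 [58, 119, 88] 267 [55, 129, 87] 271 [57, 123, 81] 275 [57, 112, 82] 279 [11, 211, 111] 283 [14, 250, 110] 287 [24, 255, 118] 291 [24, 248, 114] 295 [24, 228, 113] 299 [24, 12, 110] 303 [34, 16, 111] 307 [30, 18, 111] 311 [20, 13, 119] 315 [23, 17, 118] 319 [28, 56, 86] 323 [28, 49, 88] tab/hook 0.96 [413.8, 258.0] [ 0.581  -0.0451  0.162 ]
tab/hook 0.64 [425.0, 256.4] [ 0.601  -0.0569  0.162 ]
```

Yellow, orange and green are stacked upright below the clip (green 243–276, orange to 286 and yellow to 297 in scene rows). The tab is unmoved and the arm is clear. Handing in.

```bash
python3 -c "
from h import *
print(r.finish_job())"
```

```text
the job is handed in; nothing more can be done
None
```

I handed the job in: the holder hangs below the red clip with yellow, orange and green (blue was not there) stacked upright in it and the other things left alone, but `finish_job` returned no verdict and I did not measure the final stack spacing exactly.

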